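# Set out the balancing kit on its marked pads

## Robot

A 6-joint arm with a two-finger parallel gripper is mounted at the origin on the work surface. World frame = base frame: x ahead of the robot, y to its left, z up, the work surface at z = 0. Lengths are in mm, angles in rad, forces in N, time in s.
With the tool pointing down it reaches from about 350 to 975 mm from the base axis. Payload 4.9 kg.
Tool frame: the origin (TCP) lies between the finger pads; the fingertips stand 25 mm ahead of it and the grasp point (between the pads) lies 6 mm ahead of it (env.finger_overhang is the distance from the TCP to the fingertips, in mm); z points along the fingers, y is the line along which they close (so a half turn about z gives the same grasp; the last joint's range is limited). The gripper opens to 85 mm and grips with 20 to 120 N. Pads are 22 mm wide; open, the fingers measure 114 mm over their backs; the gripper's body (76 mm by 85 mm) begins 54 mm behind the grasp point. The pads swing forward as they close: fully open they stand 13 mm farther back than shut.
Start: joints at [-1.302, 0.053, 1.613, -0, 1.476, -0.119], TCP at [236.339, -578.572, 256.304] pointing down, gripper open.
Joint ranges: [-3.01, 3.01], [-1.01, 2.22], [0.06, 2.58], [-1.02, 4.17], [0.09, 2.62], [-3.14, 3.14]. Speed limits (rad/s): [2.57, 2.57, 3.14, 3.14, 3.14, 3.14].

## Interface

Orientations are given as a unit quaternion [x, y, z, w].
In Python, from bench import env gives the robot as it stands.
- The arm moves only by the tool send_rows, never from a script. Its argument "rows" is a list that holds one entry, the list of rows, each a list of 5 numbers: the gripper command: -1 is shut, 1 is fully open, values between are in proportion, then the shift along the tool's x, y, z normalised to -1 to 1, where 1 is 0.3 m, then the turn about the tool's z normalised to -1 to 1, where 1 is 120 degrees. In form: [[[gripper, x, y, z, twist], ...]]. A call has 1 to 5 rows; each row shifts and turns the commanded pose from where the row before left it, along the tool's axes as they then stand; what a row does not reach is not made up. A row lasts 1/12 s, in which the tool goes at most 41.7 mm and 7.16 degrees, less where a joint would pass 70% of its speed; a pose out of reach is approached as far as the arm can. A call with a number of a shift or a turn outside -1 to 1 is refused whole. A call with a gripper value outside its range is refused whole. The fingers move at their own pace and stop on an object; "squeeze" is the grip in N (left out, the last holds). Time passes only in rows, so rows that do not move let the fingers close. It gives the time, the measured TCP pose, the force, the opening and the grip force at its end, in the units of the state.
- env.read_state(): the state, without advancing time (a new reading comes with each control period).
- env.camera(name): name is "side" or "top" or "wrist"; returns a dict with "image" (420x560x3 uint8, red, green, blue), "fx", "fy", "cx", "cy" (pixels), "xyz" and "attitude" of the camera in the world; the wrist camera has in their place "hand_eye" (4x4, takes a point from camera to tool coordinates, whose origin is the TCP and whose axes are the flange's). Camera axes: x right, y down, z forward; pixel columns grow to the right and rows downward; lengths in mm; the calibration is good to about 2 mm. A picture is of the moment at which its call begins: read the wrist's pose just before it. There is no depth.
- env.finish_job(): hands the job in; it is judged then, once.
Trained networks look in a picture, given as the dict that the camera call returned (one of the last four; its "shot" number tells which), for a name from the list of things; names that differ only in an ending like _2 or _b are one class to them, and where a whole thing is asked for, a point or a joint stands for the part that bears it (a point fixed in the world has none). Each returns a list of dicts, best first, with "confidence" (0 to 1); they miss things now and then, are a little off and sometimes report something else, mostly with a low value. They report only what shows in the picture. A call takes as long as a camera call.
- env.search_frame(picture, query): "extent" ([centre column, centre row, width, height] in pixels, round what is visible of it).
- env.outline_of(picture, query): "mask" (420x560 bool, what is visible of it) and "extent" ([centre column, centre row, width, height] in pixels, round what is visible of it).
- env.tip_of(picture, query): "pixel" ([column, row] in pixels: a listed point, or the origin of a listed thing).
The state is a dict: "time_s": time; "joints": joint angles; "dq": joint speeds; "joint_efforts": joint torques, N m; "ee_pos": TCP position; "orientation": TCP orientation; "contact_force": force on the tool from outside, world axes, zero at the start; "torque": the same for the moment, N m; "width": opening from 0.0 (shut) to 1.0 (fully open); "grasp_force": force on a finger pad.
Only numpy, scipy, OpenCV 4.12 (cv2) and the standard library are available. Lean on these libraries where they do the work, as an engineer would, in place of code of your own. Each camera call takes 0.05 s, during which the arm holds its last target. There are 200 camera calls.

## Task

Set out the balancing kit for the next impeller: put the bronze lantern ring, the steel magnetic base, the brass arbor and the aluminium canister each upright on the rubber pad whose inlaid shape matches its foot, centred on that shape, and the magnetic base lined up with its rectangle (either way round). Set each thing down rather than dropping it, and leave the blue mug and the grey steel ring where they stand.

Things in the scene. Friction and masses are not known exactly. Their poses are not given: they have to be found in the camera images.
- lantern_ring: Bronze (brown-orange) lantern ring lying flat: plain ring, outside diameter 56 mm, bore 40 mm, 22 mm high, small dark holes round its side; about 0.25 kg. Loose, stands upright on the table at the start. Origin at the centre of its underside, z up.
- magnetic_base: Bright steel block: 58 mm long (its x), 44 mm wide (its y; plain parallel faces), 40 mm high, brass seam, about 0.6 kg. A 12 mm stud rises from the middle of its top to 54 mm; a red switch knob (26 mm) sticks out 10 mm from the +x face, 22 mm up. Loose, upright on the table at the start. Origin at the centre of the block's underside, z up.
- arbor: Brass balancing arbor standing on its foot: foot disc 40 mm diameter and 10 mm high, body 26 mm diameter from 10 to 62 mm height, then a turned shoulder and a 16 mm spigot up to 92 mm; about 0.38 kg. Loose, stands upright on the table at the start. Origin at the centre of its underside, z up.
- canister: Dented aluminium canister with a dark knurled screw top, closed: body 56 mm diameter up to 68 mm height, screw top 51 mm diameter from 73 to 88 mm; about 0.45 kg. Loose, stands upright on the table at the start. Origin at the centre of its underside, z up.
- ring_pad: Dark rubber square 90 x 90 mm, 5 mm thick, fixed to the table, inlaid flush with an orange ring shape (60 mm outside, 36 mm inside diameter): the place of the bronze lantern ring. Origin at the centre of its underside, inlay centred on it; z up; the top face is 5 mm above the origin.
- base_pad: Dark rubber square 90 x 90 mm, 5 mm thick, fixed to the table, inlaid flush with a red rectangle, 62 mm along the pad's x and 48 mm along its y: the place of the magnetic base. Origin at the centre of its underside, inlay centred on it; z up; the top face is 5 mm above the origin. The base's x must lie along the pad's x, either way round.
- arbor_pad: Dark rubber square 90 x 90 mm, 5 mm thick, fixed to the table, inlaid flush with a small yellow disc of 44 mm diameter: the place of the arbor. Origin at the centre of its underside, inlay centred on it; z up; the top face is 5 mm above the origin.
- canister_pad: Dark rubber square 90 x 90 mm, 5 mm thick, fixed to the table, inlaid flush with a large white disc of 62 mm diameter: the place of the canister. Origin at the centre of its underside, inlay centred on it; z up; the top face is 5 mm above the origin.
- mug: Bystander, leave alone: chipped blue enamel mug, 72 mm diameter, 75 mm high, handle on its +y side reaching about 72 mm from the axis. Loose. Origin at the centre of its underside.
- steel_ring: Bystander, leave alone: grey steel spacer ring lying flat, 56 mm outside and 34 mm inside diameter, 14 mm high. Loose. Origin at the centre of its underside.

How it is judged:
By the outcome, as a careful person would: the job done as asked, in the order asked, and still so for the second after the job is handed in, with the robot touching nothing.
It also fails if it takes over 102 s, if anything falls off the work surface, if the arm or the gripper's body presses on something with over 40 N, if the wrist force passes 120 N, or if a joint passes its speed limit or range.

## Working session

There is one attempt and no reset: what is moved stays moved. The work goes in short steps, Python scripts to look and compute and a tool call to move; the robot and the scene stay as the last step left them, time stands still between calls to the robot, and variables do not carry over. Pictures are saved under pics/ and viewed, at most 14 in all, crops included, and the job is handed in when it is done.

Besides the shell and the picture viewer there is one more tool, called after "Request:" in YAML: its name, and indented under it one key for each argument. send_rows: Moves the arm, as the interface text tells. Its arguments: {"type":"object","properties":{"rows":{"type":"array"},"squeeze":{"type":"number"}},"required":["rows"]}

```bash
ls; mkdir -p pics; python3 - <<'E'
from bench import env
import cv2
s=env.read_state(); print({k:s[k] for k in('time_s','ee_pos','orientation','width')})
for n in('top','side'):
    p=env.camera(n); cv2.imwrite(f'pics/{n}0.png',p['image'][:,:,::-1]); print(n,p['xyz'],p['attitude'],p['fx'],p['fy'],p['cx'],p['cy'])
    for q in 'lantern_ring magnetic_base arbor canister ring_pad base_pad arbor_pad canister_pad mug steel_ring'.split():
        r=env.tip_of(p,q); print(q,[([round(float(v)) for v in d['pixel']],round(d['confidence'],2)) for d in r[:3]])
E
```

```text
pics
{'time_s': 0.0, 'ee_pos': array([ 236.18782537, -578.04753114,  255.07602305]), 'orientation': array([ 9.81260632e-01,  1.92682437e-01, -6.17291094e-05, -1.02323501e-03]), 'width': 1.0009721782461831}
top [343.32188686   9.05542365 908.22472917] [-0.66806524  0.73646631 -0.07931046  0.07082408] 424.4546106048737 424.4546106048737 280.8541993023883 213.95012624201243
lantern_ring [([147, 293], 0.76)]
magnetic_base [([236, 252], 0.95)]
arbor [([371, 170], 0.88)]
canister [([302, 163], 0.97)]
ring_pad [([166, 185], 0.74)]
base_pad [([438, 193], 0.69)]
arbor_pad [([108, 228], 0.87)]
canister_pad [([230, 162], 0.79)]
mug [([420, 268], 0.76)]
steel_ring [([321, 243], 0.82)]
side [ 412.1553624  -586.72516219  644.62358403] [ 0.9157203  -0.10105571  0.04378655 -0.38642828] 403.2698727172737 403.2698727172737 279.93131761584317 211.8872437395994
lantern_ring [([198, 161], 0.82), ([341, 248], 0.45)]
magnetic_base [([236, 205], 0.93)]
arbor [([348, 310], 0.88), ([255, 140], 0.71)]
canister [([340, 250], 0.95)]
ring_pad [([288, 163], 0.74)]
base_pad [([335, 397], 0.68)]
arbor_pad [([256, 139], 0.68)]
canister_pad [([324, 199], 0.6)]
mug [([225, 377], 0.98), ([258, 269], 0.16)]
steel_ring [([252, 270], 0.88), ([325, 196], 0.48)]
```

View pics/top0.png

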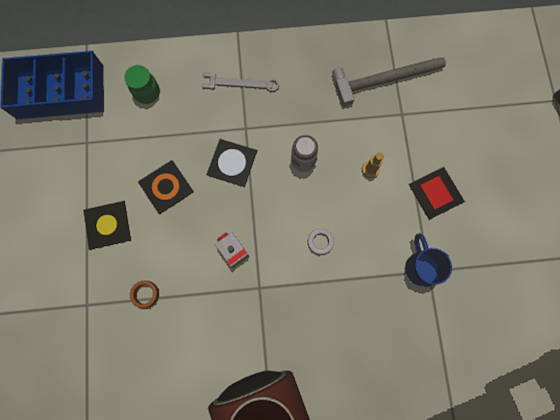

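View pics/side0.png

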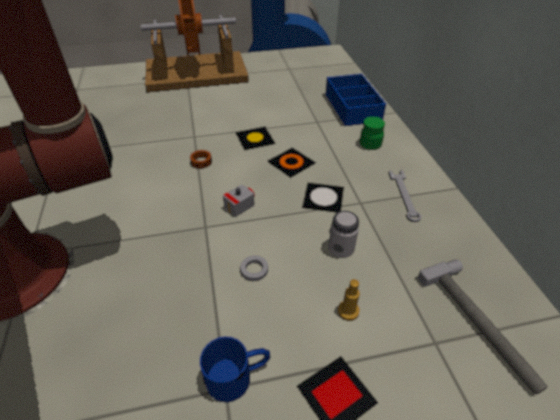

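```bash
cat > h.py <<'E'
import numpy as np, cv2
from scipy.spatial.transform import Rotation as R
from bench import env
def fixed(p): return R.from_quat(p['attitude']).as_matrix(), np.array(p['xyz'])
def wrist(p,s):
    T=np.array(p['hand_eye']); A=R.from_quat(s['orientation']).as_matrix()
    return A@T[:3,:3], A@T[:3,3]+s['ee_pos']
def ground(p,uv,z,cam=None):
    M,t=cam or fixed(p); uv=np.atleast_2d(np.asarray(uv,float))
    d=np.c_[(uv[:,0]-p['cx'])/p['fx'],(uv[:,1]-p['cy'])/p['fy'],np.ones(len(uv))]@M.T
    return t+d*((z-t[2])/d[:,2])[:,None]
def proj(p,X,cam=None):
    M,t=cam or fixed(p); c=(np.atleast_2d(X)-t)@M
    return np.c_[c[:,0]/c[:,2]*p['fx']+p['cx'],c[:,1]/c[:,2]*p['fy']+p['cy']]
E
python3 - <<'E'
from h import *
for n in('top','side'):
    p=env.camera(n)
    for q in 'lantern_ring magnetic_base arbor canister ring_pad base_pad arbor_pad canister_pad mug steel_ring'.split():
        r=env.tip_of(p,q)
        if r: print(n,q,ground(p,r[0]['pixel'],0)[0].round(1))
    for q in ('base_pad','ring_pad','arbor_pad','canister_pad','magnetic_base'):
        r=env.outline_of(p,q)
        if r:
            g=ground(p,np.argwhere(r[0]['mask'])[:,::-1],5 if 'pad' in q else 40)[:,:2].astype(np.float32)
            print(n,q,'rect',cv2.minAreaRect(g))
E
```

```text
top lantern_ring [396.1 289.9   0. ]
top magnetic_base [464.9  88.3   0. ]
top arbor [ 621.7 -225.6    0. ]
top canister [650.1 -71.6   0. ]
top ring_pad [624.4 236.8   0. ]
top base_pad [ 549.8 -363.2    0. ]
top arbor_pad [544.  366.3   0. ]
top canister_pad [671.2  88.6   0. ]
top mug [ 384.2 -298.8    0. ]
top steel_ring [465.6 -91.4   0. ]
top base_pad rect ((554.6881713867188, -356.06268310546875), (92.89191436767578, 94.24046325683594), 19.647279739379883)
top ring_pad rect ((625.9067993164062, 237.89320373535156), (92.84583282470703, 90.07096862792969), 29.878543853759766)
top arbor_pad rect ((552.1105346679688, 366.4971008300781), (92.86333465576172, 92.64584350585938), 6.846254825592041)
top canister_pad rect ((667.7140502929688, 86.94754791259766), (94.79280853271484, 96.94878387451172), 65.4028091430664)
top magnetic_base rect ((468.79656982421875, 99.13864135742188), (70.58419799804688, 45.43353271484375), 31.687414169311523)
side lantern_ring [390.3 283.    0. ]
side magnetic_base [462.1 103.8   0. ]
side arbor [ 620.5 -218.3    0. ]
side canister [655.9 -76.6   0. ]
side ring_pad [627.  243.4   0. ]
side base_pad [ 547.5 -359.1    0. ]
side arbor_pad [561.7 384.9   0. ]
side canister_pad [666.6  88.3   0. ]
side mug [ 389.7 -296.6    0. ]
side steel_ring [475.  -93.7   0. ]
side base_pad rect ((553.793701171875, -359.7357177734375), (90.75027465820312, 90.8651123046875), 20.84455680847168)
side ring_pad rect ((626.0466918945312, 233.5224609375), (94.2801284790039, 93.85391998291016), 28.061399459838867)
side arbor_pad rect ((552.2969970703125, 362.97454833984375), (87.18215942382812, 93.13883209228516), 7.04597282409668)
side canister_pad rect ((668.524169921875, 83.515625), (95.54167175292969, 92.67034912109375), 66.3938217163086)
side magnetic_base rect ((469.6868591308594, 79.002197265625), (78.16104125976562, 75.45877838134766), 26.592985153198242)
```

The top view shows ring pad (166,185), canister pad (231,162), arbor pad (107,225) and base pad (437,193). The lantern ring is at (145,293), the base (232,249), the canister (304,153), the arbor (373,165), the mug (428,265) and the steel ring (321,241). The side view agrees. I'll square the tool to the world axes and survey with the wrist camera, starting over the base pad.

Request:
send_rows:
  rows:
    - [[1, 0, 0, 0, 0.0463], [1, 0, 0, 0, 0.0463], [1, 0, 0, 0, 0.0463], [1, 0, 0, 0, 0.0463], [1, 0, 0, 0, 0]]

```text
time_s: 3.12
ee_pos: [236.4, -578.6, 256.3]
orientation: [1.0, -0.001, -0.0, 0.0]
contact_force: [0.2, -0.8, -0.8]
width: 1.005
grasp_force: 0.0
```

Request:
send_rows:
  rows:
    - [[1, 0.1, -0.07, 0, 0], [1, 0.1, -0.07, 0, 0], [1, 0.1, -0.07, 0, 0], [1, 0.1, -0.07, 0, 0], [1, 0.1, -0.07, 0, 0]]

```text
time_s: 3.53
ee_pos: [387.5, -472.5, 256.5]
orientation: [1.0, 0.001, 0.0, 0.0]
contact_force: [-0.0, -0.3, 0.2]
width: 1.002
grasp_force: 0.0
```

Request:
send_rows:
  rows:
    - [[1, 0.1, -0.07, 0, 0], [1, 0.1, -0.07, 0, 0], [1, 0.1, -0.07, 0, 0], [1, 0, 0, 0, 0], [1, 0, 0, 0, 0]]

```text
time_s: 3.95
ee_pos: [477.6, -409.3, 256.2]
orientation: [1.0, 0.003, -0.0, 0.0]
contact_force: [-0.5, -0.5, 0.3]
width: 1.002
grasp_force: 0.0
```

```bash
python3 - <<'E'
from h import *
s=env.read_state(); p=env.camera('wrist'); cv2.imwrite('pics/w0.png',p['image'][:,:,::-1])
print(s['time_s'],s['ee_pos'],s['orientation'],s['joints']); print(np.round(p['hand_eye'],3),p['fx'],p['cx'],p['cy'], env.finger_overhang)
for q in('base_pad','arbor','canister','mug'):
    r=env.tip_of(p,q); print(q,[(d['pixel'],d['confidence'],ground(p,d['pixel'],0,wrist(p,s))[0].round(1)) for d in r[:1]])
E
```

```text
3.95 [ 477.63693522 -409.33890937  256.23392567] [ 9.99996361e-01  2.69424801e-03 -1.33140468e-04  4.69604590e-05] [-8.26675138e-01  6.22900526e-02  1.60303355e+00 -2.60974704e-04
  1.47637962e+00  7.38757304e-01]
[[-0.00000e+00 -9.57000e-01 -2.91000e-01  7.42240e+01]
 [ 1.00000e+00  0.00000e+00 -1.00000e-03  3.90000e-01]
 [ 1.00000e-03 -2.91000e-01  9.57000e-01 -1.17923e+02]
 [ 0.00000e+00  0.00000e+00  0.00000e+00  1.00000e+00]] 351.9111192693691 278.9469981357712 210.00325796153987 25.0
base_pad []
arbor [([88.7, 27.2], 0.74, array([ 620.5, -226. ,    0. ]))]
canister []
mug [([184.2, 249.5], 0.89, array([ 390. , -300.8,    0. ]))]
```

```bash
cat >> h.py <<'E'
def pad(p,q,cam=None):
    r=env.outline_of(p,q)
    if not r or r[0]['confidence']<.3: return q,None
    m=r[0]['mask'].astype(np.uint8); c,_=cv2.findContours(m,cv2.RETR_EXTERNAL,cv2.CHAIN_APPROX_NONE)
    h=cv2.convexHull(np.vstack(c)); f=cv2.fillPoly(np.zeros_like(m),[h],1)
    f=cv2.erode(f,np.ones((3,3)))
    v=p['image'].max(2); inl=(f>0)&(v>110)
    g=ground(p,np.argwhere(inl)[:,::-1],5,cam)[:,:2].astype(np.float32)
    H=ground(p,h[:,0],5,cam)[:,:2].astype(np.float32)
    if len(g)<20: return q,None
    ri=cv2.minAreaRect(g); (cx,cy),rad=cv2.minEnclosingCircle(g); ro=cv2.minAreaRect(H)
    M=g.mean(0); w,V=np.linalg.eigh(np.cov(g.T)); ang=np.degrees(np.arctan2(V[1,1],V[0,1]))
    f=lambda a:np.round(a,1).tolist()
    return q,'mean',f(M),'inlay rect',f(ri[0]),f(ri[1]),f(ri[2]),'axis',f(ang),'pad',f(ro[0]),f(ro[1]),f(ro[2])
E
python3 - <<'E'
from h import *
s=env.read_state(); p=env.camera('wrist'); print(*pad(p,'base_pad',wrist(p,s)))
p=env.camera('top')
for q in('base_pad','ring_pad','arbor_pad','canister_pad'): print(*pad(p,q))
E
```

```text
base_pad mean [555.0999755859375, -359.8999938964844] inlay rect [548.6, -352.0] [85.6, 71.1] 20.7 axis -159.4 pad [553.7, -359.8] [91.4, 91.2] 20.6
base_pad mean [553.4000244140625, -357.1000061035156] inlay rect [553.8, -357.2] [62.0, 49.0] 20.6 axis -160.9 pad [554.1, -355.7] [89.2, 91.1] 20.2
ring_pad mean [625.2999877929688, 236.8000030517578] inlay rect [625.4, 237.0] [57.4, 60.0] 87.3 axis -170.1 pad [625.8, 236.8] [91.8, 89.8] 29.5
arbor_pad mean [551.2999877929688, 367.29998779296875] inlay rect [551.2, 367.3] [43.6, 41.8] 84.4 axis 178.4 pad [552.0, 366.4] [91.9, 90.7] 6.4
canister_pad mean [667.7000122070312, 86.69999694824219] inlay rect [675.6, 84.1] [62.3, 80.1] 72.8 axis 172.6 pad [668.3, 87.0] [92.1, 93.9] 66.8
```

View pics/w0.png

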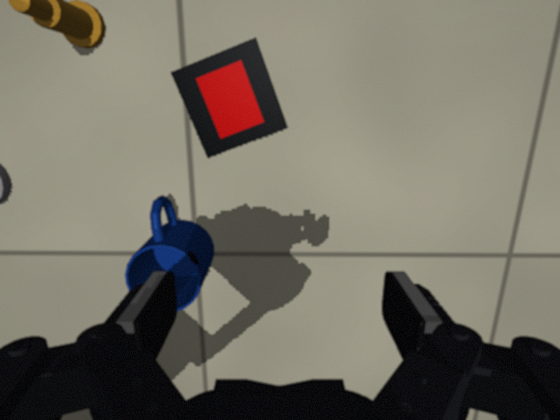

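The wrist view shows the base pad inlay at (230,100) and the arbor at (85,25). The arbor tape agrees with the top camera to about 3 mm. Next I'll look at the magnetic base on the way to the lantern ring.

Request:
send_rows:
  rows:
    - [[1, -0.02, -0.125, 0, 0], [1, -0.02, -0.125, 0, 0], [1, -0.02, -0.125, 0, 0], [1, -0.02, -0.125, 0, 0], [1, -0.02, -0.125, 0, 0]]

```text
time_s: 4.97
ee_pos: [445.8, -221.6, 256.2]
orientation: [1.0, -0.0, 0.0, -0.0]
contact_force: [0.8, 0.7, 0.6]
width: 0.999
grasp_force: 0.0
```

Request:
send_rows:
  rows:
    - [[1, -0.02, -0.125, 0, 0], [1, -0.02, -0.125, 0, 0], [1, -0.02, -0.125, 0, 0], [1, -0.02, -0.125, 0, 0], [1, -0.02, -0.125, 0, 0]]

```text
time_s: 5.38
ee_pos: [415.7, -34.1, 256.5]
orientation: [1.0, -0.0, 0.0, 0.0]
contact_force: [0.1, 0.3, -0.6]
width: 0.999
grasp_force: 0.0
```

Request:
send_rows:
  rows:
    - [[1, -0.02, -0.125, 0, 0], [1, -0.02, -0.125, 0, 0], [1, -0.02, -0.125, 0, 0], [1, 0, 0, 0, 0], [1, 0, 0, 0, 0]]

```text
time_s: 5.8
ee_pos: [398.0, 78.5, 256.5]
orientation: [1.0, 0.002, 0.0, 0.0]
contact_force: [0.0, 0.3, -0.9]
width: 0.998
grasp_force: 0.0
```

```bash
python3 - <<'E'
from h import *
s=env.read_state(); p=env.camera('wrist'); cv2.imwrite('pics/w1.png',p['image'][:,:,::-1]); c=wrist(p,s)
print(s['time_s'],s['ee_pos'])
for q in('ring_pad','canister_pad'): print(*pad(p,q,c))
for q in('magnetic_base','canister'):
    r=env.tip_of(p,q); print(q,[(d['pixel'],d['confidence'],ground(p,d['pixel'],0,c)[0].round(1)) for d in r[:1]])
E
```

```text
5.8 [397.98117201  78.53482538 256.53104246]
ring_pad None
canister_pad None
magnetic_base [([263.9, 108.4], 0.57, array([467.1,  94.1,   0. ]))]
canister []
```

View pics/w1.png

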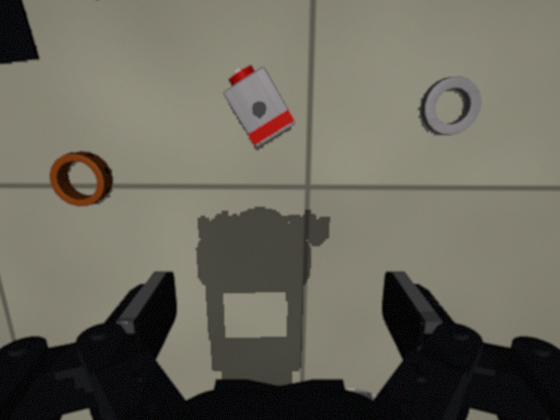

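The wrist view shows the base with its top stud at (259,108) and knob end at upper left (242,75), the lantern ring at (80,179) and the steel ring at (450,105). I'll fit model silhouettes to the masks.

```bash
cat >> h.py <<'E'
from scipy.optimize import minimize
a=np.linspace(0,2*np.pi,48)
circ=lambda r,z:np.c_[r*np.cos(a),r*np.sin(a),0*a+z]
box=np.array([[x,y,z] for x in(-29,29) for y in(-22,22) for z in(0,40)],float)
knob=np.c_[np.tile([29,39],24),13*np.cos(a),22+13*np.sin(a)]
PARTS={'lantern_ring':[np.r_[circ(28,0),circ(28,22)]],'steel_ring':[np.r_[circ(28,0),circ(28,14)]],'magnetic_base':[box,knob,np.r_[circ(6,40),circ(6,54)]],
 'arbor':[np.r_[circ(20,0),circ(20,10)],np.r_[circ(13,10),circ(13,62)],np.r_[circ(8,62),circ(8,92)]],
 'canister':[np.r_[circ(28,0),circ(28,68)],np.r_[circ(25.5,68),circ(25.5,88)]]}
def fit(p,q,x0,cam=None,z0=0,yaw=0,mask=None):
    if mask is None:
        r=env.outline_of(p,q)
        if not r: return None
        mask=r[0]['mask']
    m=mask.astype(np.uint8); c,_=cv2.findContours(m,cv2.RETR_EXTERNAL,cv2.CHAIN_APPROX_NONE)
    m=cv2.fillPoly(np.zeros_like(m),[max(c,key=cv2.contourArea)],255)
    x_,y_,w,h=cv2.boundingRect(m); b=np.array([x_-25,y_-25]); S=4
    M=cv2.warpAffine(m,np.float32([[S,0,-S*b[0]+S/2-.5],[0,S,-S*b[1]+S/2-.5]]),((w+50)*S,(h+50)*S))>127
    isb=q=='magnetic_base'
    def cost(v):
        A=np.zeros(M.shape,np.uint8); t=np.radians(v[2] if isb else 0); Rz=np.array([[np.cos(t),-np.sin(t),0],[np.sin(t),np.cos(t),0],[0,0,1]])
        for P in PARTS[q]:
            uv=((proj(p,P@Rz.T+[v[0],v[1],z0],cam)-b)*S+S/2-.5).astype(np.float32)
            cv2.fillConvexPoly(A,cv2.convexHull(np.round(uv*16).astype(np.int32)),1,shift=4)
        return (A.astype(bool)^M).sum()/M.sum()
    v0=np.array([*x0,yaw] if isb else x0,float)
    sim=np.vstack([v0]+[v0+8*e for e in np.eye(len(v0))])
    r=minimize(cost,v0,method='Nelder-Mead',options=dict(initial_simplex=sim,xatol=.05,fatol=1e-4))
    return r.x.round(1),round(r.fun,3)
E
python3 - <<'E'
from h import *
s=env.read_state(); p=env.camera('wrist'); c=wrist(p,s)
for q,x,y in(('magnetic_base',(467,94),25),('lantern_ring',(393,287),0),('steel_ring',(470,-92),0)): print(q,fit(p,q,x,c,yaw=y))
p=env.camera('top')
for q,x,y in(('magnetic_base',(467,94),25),('lantern_ring',(393,287),0),('steel_ring',(470,-92),0),('arbor',(620,-223),0),('canister',(652,-74),0)): print(q,fit(p,q,x,yaw=y))
p=env.camera('side')
for q,x,y in(('magnetic_base',(467,94),25),('lantern_ring',(393,287),0),('steel_ring',(470,-92),0),('arbor',(620,-223),0),('canister',(652,-74),0)): print(q,fit(p,q,x,yaw=y))
for q in('base_pad','ring_pad','arbor_pad','canister_pad'): print(*pad(p,q))
E
```

```text
magnetic_base (array([467.6,  97.3,  30.8]), np.float64(0.035))
lantern_ring (array([395.2, 285.8]), np.float64(0.06))
steel_ring (array([470.4, -91.1]), np.float64(0.068))
magnetic_base None
lantern_ring None
steel_ring (array([470.3, -89.7]), np.float64(0.099))
arbor (array([ 623.5, -220. ]), np.float64(0.137))
canister (array([652., -74.]), np.float64(1.0))
magnetic_base (array([468. ,  98.8,  33.7]), np.float64(0.048))
lantern_ring (array([398.2, 289.3]), np.float64(0.094))
steel_ring (array([471.3, -89.8]), np.float64(0.043))
arbor (array([ 622.5, -221. ]), np.float64(0.15))
canister (array([659.7, -71.8]), np.float64(0.11))
base_pad mean [554.5, -360.20001220703125] inlay rect [555.0, -359.5] [62.7, 48.6] 20.5 axis -159.3 pad [553.8, -359.0] [93.2, 92.4] 20.1
ring_pad mean [627.4000244140625, 234.10000610351562] inlay rect [627.6, 234.4] [60.3, 57.8] 77.3 axis 74.2 pad [626.6, 233.1] [93.1, 95.3] 28.9
arbor_pad mean [554.0999755859375, 364.5] inlay rect [554.1, 364.7] [44.9, 42.5] 50.6 axis 78.5 pad [552.4, 363.2] [92.7, 97.3] 7.3
canister_pad None
```

Request:
send_rows:
  rows:
    - [[1, -0.033, -0.115, 0.04, 0], [1, -0.033, -0.115, 0.04, 0], [1, -0.033, -0.115, 0.04, 0], [1, -0.033, -0.115, 0.04, 0], [1, -0.033, -0.115, 0.04, 0]]

```text
time_s: 7.47
ee_pos: [348.2, 250.9, 196.0]
orientation: [1.0, -0.0, 0.001, -0.0]
contact_force: [1.2, -0.2, 0.0]
width: 1.002
grasp_force: 0.0
```

Request:
send_rows:
  rows:
    - [[1, -0.033, -0.115, 0.04, 0], [1, 0, 0, 0, 0], [1, 0, 0, 0, 0]]

```text
time_s: 7.72
ee_pos: [337.8, 284.9, 183.3]
orientation: [1.0, 0.002, -0.001, 0.001]
contact_force: [-0.3, 0.1, -0.1]
width: 0.999
grasp_force: 0.0
```

```bash
python3 - <<'E'
from h import *
s=env.read_state(); p=env.camera('wrist'); c=wrist(p,s); print(s['ee_pos'])
print(fit(p,'lantern_ring',(396,287),c)); cv2.imwrite('pics/w2.png',p['image'][:,:,::-1])
E
```

```text
[337.75484635 284.92900602 183.28549622]
(array([395.7, 285.6]), np.float64(0.043))
```

Request:
send_rows:
  rows:
    - [[1, 0.0643, 0, 0.1, 0], [1, 0.0643, -0.002, 0.12, 0], [1, 0.0643, 0, 0.12, 0], [1, 0, 0, 0.12, 0], [1, 0, 0, 0.06, 0]]

```text
time_s: 8.23
ee_pos: [396.8, 281.9, 25.0]
orientation: [1.0, -0.002, -0.002, 0.001]
contact_force: [-0.2, -0.0, -0.7]
width: 1.0
grasp_force: 0.0
```

Request:
send_rows:
  rows:
    - [[1, 0, 0, 0, 0], [-1, 0, 0, 0, 0], [-1, 0, 0, 0, 0], [-1, 0, 0, 0, 0], [-1, 0, 0, 0, 0]]
  squeeze: 40

```text
time_s: 8.65
ee_pos: [399.1, 285.3, 31.6]
orientation: [1.0, -0.0, 0.003, -0.001]
contact_force: [-0.2, -2.3, 6.7]
width: 0.641
grasp_force: 42.1
```

Request:
send_rows:
  rows:
    - [[-1, 0, 0, 0, 0], [-1, 0, 0, 0, 0], [-1, 0, 0, 0, 0], [-1, 0, 0, 0, 0]]

```text
time_s: 8.98
ee_pos: [399.1, 285.3, 31.6]
orientation: [1.0, 0.0, 0.003, -0.001]
contact_force: [-0.1, -1.9, 6.5]
width: 0.644
grasp_force: 42.2
```

Request:
send_rows:
  rows:
    - [[-1, 0, 0, -0.05, 0], [-1, 0, 0, -0.125, 0], [-1, 0, 0, -0.125, 0], [-1, 0, 0, -0.125, 0], [-1, 0, 0, -0.125, 0]]

```text
time_s: 9.4
ee_pos: [396.4, 284.4, 195.7]
orientation: [1.0, 0.0, 0.001, -0.0]
contact_force: [0.7, 0.6, -3.3]
width: 0.638
grasp_force: 44.0
```

Request:
send_rows:
  rows:
    - [[-1, 0, 0, 0, 0], [-1, 0, 0, 0, 0]]

```text
time_s: 9.57
ee_pos: [398.5, 285.4, 197.5]
orientation: [1.0, 0.0, 0.004, -0.002]
contact_force: [-0.4, -0.8, -2.4]
width: 0.631
grasp_force: 44.0
```

```bash
python3 - <<'E'
from h import *
s=env.read_state(); p=env.camera('wrist'); c=wrist(p,s); print(s['ee_pos'],s['contact_force'],s['orientation']); cv2.imwrite('pics/w3.png',p['image'][:,:,::-1])
for h in(26,29,32): print(h,fit(p,'lantern_ring',s['ee_pos'][:2],c,z0=s['ee_pos'][2]-h))
for q in('ring_pad','arbor_pad'): print(*pad(p,q,c))
E
```

```text
[398.4855011  285.4349341  197.50404522] [-0.44598877 -0.75305569 -2.42419779] [ 9.99991206e-01  1.12604776e-04  3.74723590e-03 -1.87976098e-03]
26 (array([396.6, 285.4]), np.float64(0.122))
29 (array([395.9, 285.4]), np.float64(0.076))
32 (array([395.3, 285.4]), np.float64(0.035))
ring_pad None
arbor_pad mean [541.7000122070312, 364.3999938964844] inlay rect [530.4, 358.5] [48.4, 66.9] 6.5 axis 79.7 pad [531.0, 362.0] [51.6, 91.8] 6.4
```

View pics/w3.png

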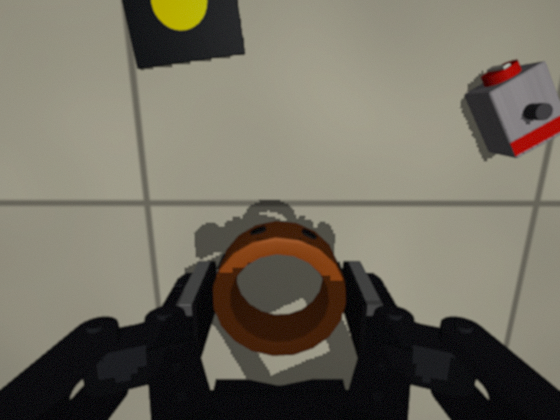

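The ring is held level at (280,290), and the arbor pad is at (180,10). Next I'll move toward the ring pad and measure it from the wrist.

Request:
send_rows:
  rows:
    - [[-1, 0.107, 0.033, 0, 0], [-1, 0.107, 0.033, 0, 0], [-1, 0.107, 0.033, 0, 0], [-1, 0.107, 0.033, 0, 0], [-1, 0.107, 0.033, 0, 0]]

```text
time_s: 10.28
ee_pos: [558.2, 234.2, 191.5]
orientation: [1.0, -0.0, -0.001, 0.0]
contact_force: [-0.3, 1.0, -2.3]
width: 0.64
grasp_force: 44.0
```

Request:
send_rows:
  rows:
    - [[-1, 0, 0, 0, 0], [-1, 0, 0, 0, 0], [-1, 0, 0, 0, 0]]

```text
time_s: 10.53
ee_pos: [556.5, 234.9, 191.7]
orientation: [1.0, -0.0, -0.002, 0.0]
contact_force: [0.3, -0.3, -3.2]
width: 0.638
grasp_force: 44.0
```

```bash
python3 - <<'E'
from h import *
s=env.read_state(); p=env.camera('wrist'); c=wrist(p,s); print(s['ee_pos'],s['contact_force'],s['orientation']); cv2.imwrite('pics/w4.png',p['image'][:,:,::-1])
print(fit(p,'lantern_ring',s['ee_pos'][:2],c,z0=s['ee_pos'][2]-32))
for q in('ring_pad','canister_pad'): print(*pad(p,q,c))
E
```

```text
[556.49699209 234.85310617 191.66986582] [ 0.27247723 -0.2928424  -3.20633957] [ 9.99998666e-01 -1.87559668e-04 -1.59867750e-03  2.77163423e-04]
(array([553. , 234.8]), np.float64(0.049))
ring_pad mean [551.5999755859375, 366.1000061035156] inlay rect [552.0, 364.0] [91.0, 92.1] 7.7 axis 99.3 pad [551.9, 364.0] [92.5, 93.6] 7.6
canister_pad mean [668.7999877929688, 84.5] inlay rect [664.2, 94.0] [77.5, 77.1] 66.7 axis 105.2 pad [667.5, 85.5] [91.9, 91.3] 66.6
```

```bash
cat >> h.py <<'E'
def inlay(p,x0,cam=None,r=42,cmin=150):
    hsv=cv2.cvtColor(p['image'],cv2.COLOR_RGB2HSV); disc=circ(r,5)+[*x0,0]
    m=cv2.fillConvexPoly(np.zeros(hsv.shape[:2],np.uint8),proj(p,disc,cam).round().astype(np.int32),1)
    inl=(m>0)&(hsv[:,:,1]>cmin)&(hsv[:,:,2]>110)
    g=ground(p,np.argwhere(inl)[:,::-1],5,cam)[:,:2].astype(np.float32)
    if len(g)<30: return None
    w,V=np.linalg.eigh(np.cov(g.T)); ri=cv2.minAreaRect(g)
    return g.mean(0).round(1),np.round(ri[0],1),np.round(ri[1],1),round(float(np.degrees(np.arctan2(V[1,1],V[0,1]))),1)
E
python3 - <<'E'
from h import *
s=env.read_state(); p=env.camera('wrist'); c=wrist(p,s)
print('ring',inlay(p,(626,236),c)); print('arbor',inlay(p,(552,365),c))
E
```

```text
ring (array([626.7, 234.6], dtype=float32), array([626. , 234.6]), array([60.2, 60.4]), 72.1)
arbor (array([552.4, 364.9], dtype=float32), array([551.9, 364.9]), array([44.4, 45.4]), 128.5)
```

View pics/w4.png

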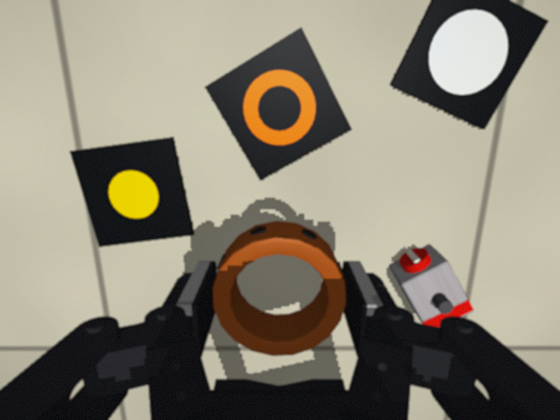

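The ring pad inlay is at (280,107), so the offset from the held ring is +73 mm in x.

Request:
send_rows:
  rows:
    - [[-1, 0.08, 0.001, 0.07, 0], [-1, 0.085, 0, 0.1, 0], [-1, 0.08, 0, 0.1, 0], [-1, 0, 0, 0.1, 0], [-1, 0, 0, 0.08, 0]]

```text
time_s: 11.2
ee_pos: [630.8, 234.7, 56.1]
orientation: [1.0, -0.0, -0.001, 0.0]
contact_force: [-0.8, 0.4, -3.3]
width: 0.637
grasp_force: 44.0
```

Request:
send_rows:
  rows:
    - [[-1, 0, 0, 0, 0], [-1, 0, 0, 0, 0], [-1, 0, 0, 0, 0]]

```text
time_s: 11.45
ee_pos: [631.7, 235.3, 60.4]
orientation: [1.0, 0.0, 0.001, -0.0]
contact_force: [-0.3, -0.2, -1.7]
width: 0.638
grasp_force: 44.0
```

```bash
python3 - <<'E'
from h import *
s=env.read_state(); p=env.camera('wrist'); c=wrist(p,s); print(s['ee_pos'],s['contact_force'],s['orientation'])
print(fit(p,'lantern_ring',s['ee_pos'][:2],c,z0=s['ee_pos'][2]-32))
p=env.camera('side'); print(fit(p,'lantern_ring',s['ee_pos'][:2],z0=s['ee_pos'][2]-32)); print(inlay(p,(626,236)))
E
```

```text
[631.68025444 235.29414201  60.37639697] [-0.27248291 -0.177341   -1.74434318] [ 9.99998960e-01  2.26740242e-04  1.37804605e-03 -3.61118518e-04]
(array([628.3, 235.2]), np.float64(0.039))
(array([627.2, 245.9]), np.float64(1.605))
(array([648.9, 222.9], dtype=float32), array([649.7, 223.7]), array([36.1, 10.3]), 62.3)
```

Request:
send_rows:
  rows:
    - [[-1, -0.005, 0.002, 0.03, 0], [-1, 0, 0, 0.03, 0], [-1, 0, 0, 0, 0], [-1, 0, 0, 0, 0]]

```text
time_s: 11.98
ee_pos: [628.1, 233.8, 38.5]
orientation: [1.0, -0.0, -0.002, 0.0]
contact_force: [-0.0, -0.7, -3.2]
width: 0.638
grasp_force: 44.0
```

Request:
send_rows:
  rows:
    - [[-1, 0, 0, 0.007, 0], [-1, 0, 0, 0, 0], [-1, 0, 0, 0, 0]]

```text
time_s: 12.23
ee_pos: [629.5, 234.1, 38.2]
orientation: [1.0, -0.0, 0.0, 0.0]
contact_force: [0.1, -0.0, -2.8]
width: 0.634
grasp_force: 44.0
```

Request:
send_rows:
  rows:
    - [[-1, 0, 0, 0.007, 0], [-1, 0, 0, 0, 0], [-1, 0, 0, 0, 0]]

```text
time_s: 12.48
ee_pos: [629.9, 234.2, 36.8]
orientation: [1.0, -0.0, 0.001, -0.0]
contact_force: [0.6, 0.0, -0.9]
width: 0.636
grasp_force: 44.2
```

Request:
send_rows:
  rows:
    - [[-1, 0, 0, 0.004, 0], [-1, 0, 0, 0, 0], [-1, 0, 0, 0, 0]]

```text
time_s: 12.73
ee_pos: [630.0, 234.2, 36.7]
orientation: [1.0, -0.0, 0.0, -0.0]
contact_force: [-3.1, -1.4, 5.8]
width: 0.639
grasp_force: 44.7
```

Request:
send_rows:
  rows:
    - [[1, 0, 0, 0, 0], [1, 0, 0, 0, 0], [1, 0, 0, 0, 0], [1, 0, 0, 0, 0]]

```text
time_s: 13.07
ee_pos: [629.4, 234.1, 34.8]
orientation: [1.0, -0.0, 0.0, -0.0]
contact_force: [0.9, -0.1, 0.3]
width: 0.999
grasp_force: 0.0
```

Request:
send_rows:
  rows:
    - [[1, 0, 0, -0.05, 0], [1, -0.0, 0, -0.13, 0], [1, -0.1, 0, -0.13, 0], [1, -0.1, 0, -0.13, 0], [1, -0.07, 0, 0, 0]]

```text
time_s: 13.48
ee_pos: [561.1, 235.4, 165.0]
orientation: [1.0, -0.0, 0.007, -0.002]
contact_force: [1.5, 0.4, 1.5]
width: 1.002
grasp_force: 0.0
```

Request:
send_rows:
  rows:
    - [[1, 0, 0, 0, 0], [1, 0, 0, 0, 0]]

```text
time_s: 13.65
ee_pos: [557.4, 234.3, 156.4]
orientation: [1.0, 0.0, 0.001, -0.0]
contact_force: [0.2, -0.4, -0.3]
width: 1.002
grasp_force: 0.0
```

```bash
python3 - <<'E'
from h import *
s=env.read_state(); p=env.camera('wrist'); c=wrist(p,s); print(s['ee_pos'],s['orientation'])
print(fit(p,'lantern_ring',(626,235),c,z0=5)); cv2.imwrite('pics/w5.png',p['image'][:,:,::-1])
print(fit(p,'magnetic_base',(468,98),c,yaw=31)); print(pad(p,'ring_pad',c))
E
```

```text
[557.3646846  234.29035762 156.35708496] [ 9.99999418e-01  2.91915882e-04  1.01821532e-03 -2.03886207e-04]
(array([626.4, 234.3]), np.float64(0.02))
(array([467.9,  94.5,  35.6]), np.float64(1.061))
('ring_pad', 'mean', [626.5, 234.60000610351562], 'inlay rect', [621.8, 239.3], [87.5, 77.3], 29.5, 'axis', 97.1, 'pad', [625.6, 234.7], [91.0, 90.7], 29.6)
```

View pics/w5.png

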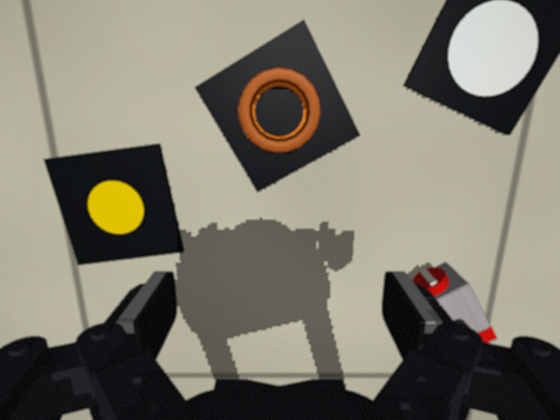

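The lantern ring is centred on its pad at (279,110). Now the magnetic base, with the tool turned to about 31°.

Request:
send_rows:
  rows:
    - [[1, -0.078, 0.093, -0.013, 0], [1, -0.078, 0.093, -0.013, 0], [1, -0.078, 0.093, -0.013, 0], [1, -0.078, 0.093, -0.013, 0], [1, -0.078, 0.093, -0.013, 0]]

```text
time_s: 14.27
ee_pos: [439.6, 93.4, 173.7]
orientation: [1.0, 0.0, -0.001, 0.0]
contact_force: [-0.6, 0.4, 1.3]
width: 0.999
grasp_force: 0.0
```

Request:
send_rows:
  rows:
    - [[1, -0.078, 0.093, -0.013, 0], [1, 0, 0, 0, -0.0517], [1, 0, 0, 0, -0.0517], [1, 0, 0, 0, -0.0517], [1, 0, 0, 0, -0.0517]]

```text
time_s: 14.68
ee_pos: [417.4, 66.2, 178.0]
orientation: [0.976, 0.217, -0.0, -0.0]
contact_force: [-0.2, 0.4, 0.7]
width: 1.001
grasp_force: 0.0
```

Request:
send_rows:
  rows:
    - [[1, 0, 0, 0, -0.0517], [1, 0, 0, 0, 0], [1, 0, 0, 0, 0]]

```text
time_s: 14.93
ee_pos: [417.3, 66.5, 177.9]
orientation: [0.964, 0.266, -0.001, -0.0]
contact_force: [-0.0, -0.3, -0.5]
width: 1.003
grasp_force: 0.0
```

```bash
cat >> h.py <<'E'
def yaw(s):
    x=R.from_quat(s['orientation']).as_matrix()[:,0]; return float(np.degrees(np.arctan2(x[1],x[0])))
def cmd(s,d):
    "world shift (mm) to command along tool x,y"
    return (R.from_quat(s['orientation']).as_matrix().T@np.array([d[0],d[1],0]))[:2].round(1), (R.from_quat(s['orientation']).as_matrix().T@np.array([d[0],d[1],0])/300)[:2].round(4)
E
python3 - <<'E'
from h import *
s=env.read_state(); p=env.camera('wrist'); c=wrist(p,s); print(s['ee_pos'],yaw(s))
f=fit(p,'magnetic_base',(468,97),c,yaw=31); print(f, cmd(s,f[0][:2]-s['ee_pos'][:2]))
cv2.imwrite('pics/w6.png',p['image'][:,:,::-1])
E
```

```text
[417.32094135  66.51259515 177.93966177] 30.835211502995644
(array([467.9,  96.7,  31.2]), np.float64(0.036)) (array([58.9,  0. ]), array([0.1963, 0.    ]))
```

View pics/w6.png

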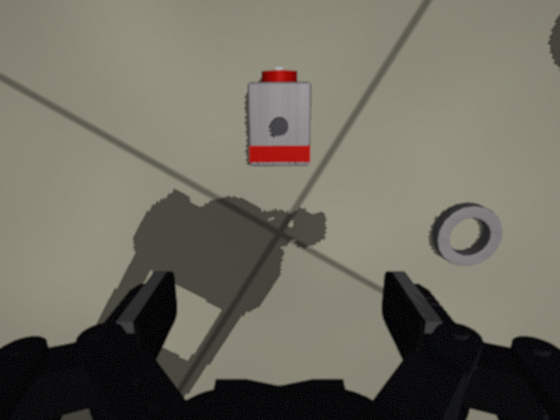

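The base sits at (279,122), squared to the tool, with the knob away from the arm. I'll advance 59 mm and grasp.

Request:
send_rows:
  rows:
    - [[1, 0.08, 0, 0.06, 0], [1, 0.08, 0, 0.1, 0], [1, 0.036, 0, 0.1, 0], [1, 0, 0, 0.12, 0], [1, 0, 0, 0.09, 0]]

```text
time_s: 15.45
ee_pos: [467.2, 97.3, 34.9]
orientation: [0.964, 0.267, -0.001, -0.0]
contact_force: [-1.2, -0.3, -1.4]
width: 1.0
grasp_force: 0.0
```

Request:
send_rows:
  rows:
    - [[1, 0, 0, 0, 0], [1, 0, 0, 0, 0], [-1, 0, 0, 0, 0], [-1, 0, 0, 0, 0], [-1, 0, 0, 0, 0]]
  squeeze: 60

```text
time_s: 15.87
ee_pos: [469.5, 97.0, 39.9]
orientation: [0.964, 0.267, 0.002, 0.001]
contact_force: [0.3, -0.3, -0.6]
width: 0.605
grasp_force: 0.0
```

Request:
send_rows:
  rows:
    - [[-1, 0, 0, 0, 0], [-1, 0, 0, 0, 0], [-1, 0, 0, 0, 0], [-1, 0, 0, 0, 0], [-1, 0, 0, 0, 0]]

```text
time_s: 16.28
ee_pos: [469.2, 97.2, 39.8]
orientation: [0.964, 0.267, 0.002, 0.0]
contact_force: [-1.0, 0.1, 6.5]
width: 0.503
grasp_force: 63.6
```

Request:
send_rows:
  rows:
    - [[-1, 0, 0, -0.04, 0], [-1, 0, 0, -0.12, 0], [-1, 0, 0, -0.12, 0], [-1, 0, 0, -0.12, 0], [-1, 0, 0, -0.06, 0]]

```text
time_s: 16.7
ee_pos: [468.9, 97.1, 180.0]
orientation: [0.964, 0.267, 0.003, 0.001]
contact_force: [2.4, -0.2, -3.9]
width: 0.502
grasp_force: 63.8
```

Request:
send_rows:
  rows:
    - [[-1, 0, 0, 0, 0], [-1, 0, 0, 0, 0]]

```text
time_s: 16.87
ee_pos: [467.6, 97.0, 175.7]
orientation: [0.964, 0.267, 0.001, 0.0]
contact_force: [-1.2, -0.5, -5.5]
width: 0.504
grasp_force: 63.7
```

```bash
python3 - <<'E'
from h import *
s=env.read_state(); p=env.camera('wrist'); c=wrist(p,s); print(s['ee_pos'],yaw(s),s['contact_force'])
for h in(32,36,40,44): print(h,fit(p,'magnetic_base',s['ee_pos'][:2],c,yaw=31,z0=s['ee_pos'][2]-h))
cv2.imwrite('pics/w7.png',p['image'][:,:,::-1])
E
```

```text
[467.55381727  96.96906131 175.67535957] 31.00829952638353 [-1.20218509 -0.52154299 -5.51917271]
32 (array([467.6,  96.9,  31. ]), np.float64(0.184))
36 (array([466.6,  96.4,  31. ]), np.float64(0.112))
40 (array([465.6,  95.9,  31. ]), np.float64(0.049))
44 (array([464.2,  94.8,  31.5]), np.float64(0.022))
```

View pics/w7.png

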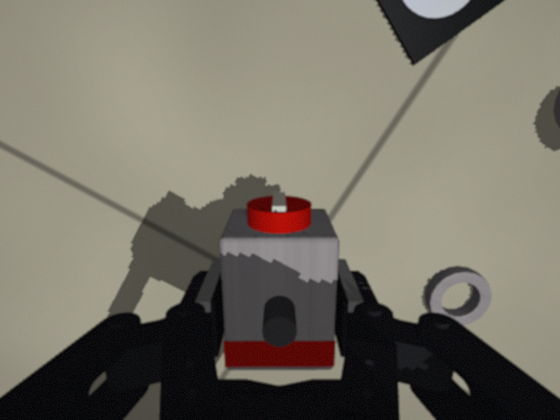

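The base is held straight at (279,300). Next I'll turn to 20.6° and carry it to the view pose at the base pad.

Request:
send_rows:
  rows:
    - [[-1, 0, 0, 0, 0.0433], [-1, 0, 0, 0, 0.0433], [-1, -0.02, 0.06, 0, 0], [-1, -0.037, 0.117, 0, 0], [-1, -0.037, 0.117, 0, 0]]

```text
time_s: 17.53
ee_pos: [471.4, 4.3, 173.8]
orientation: [0.984, 0.18, -0.001, -0.0]
contact_force: [0.5, -0.3, -5.8]
width: 0.499
grasp_force: 63.7
```

Request:
send_rows:
  rows:
    - [[-1, -0.037, 0.117, 0, 0], [-1, -0.037, 0.117, 0, 0], [-1, -0.037, 0.117, 0, 0], [-1, -0.037, 0.117, 0, 0], [-1, -0.037, 0.117, 0, 0]]

```text
time_s: 17.95
ee_pos: [481.2, -180.8, 173.7]
orientation: [0.984, 0.179, -0.001, -0.001]
contact_force: [0.5, 1.2, -5.0]
width: 0.504
grasp_force: 63.7
```

Request:
send_rows:
  rows:
    - [[-1, -0.037, 0.117, 0, 0], [-1, -0.037, 0.117, 0, 0], [-1, -0.037, 0.117, 0, 0], [-1, -0.037, 0.117, 0, 0], [-1, -0.037, 0.117, 0, 0]]

```text
time_s: 18.37
ee_pos: [491.1, -364.4, 173.2]
orientation: [0.984, 0.179, -0.001, -0.001]
contact_force: [0.1, -0.2, -5.7]
width: 0.503
grasp_force: 63.7
```

Request:
send_rows:
  rows:
    - [[-1, -0.02, 0.06, 0, 0], [-1, 0, 0, 0, 0], [-1, 0, 0, 0, 0], [-1, 0, 0, 0, 0]]

```text
time_s: 18.7
ee_pos: [492.2, -381.0, 173.6]
orientation: [0.984, 0.179, -0.001, -0.002]
contact_force: [0.2, 0.4, -5.1]
width: 0.503
grasp_force: 64.0
```

```bash
python3 - <<'E'
from h import *
s=env.read_state(); p=env.camera('wrist'); c=wrist(p,s); print(s['ee_pos'],yaw(s),s['contact_force'])
for h in(40,42): f=fit(p,'magnetic_base',s['ee_pos'][:2],c,yaw=20.6,z0=s['ee_pos'][2]-h); print(h,f)
g=inlay(p,(554,-359),c); print(g, pad(p,'base_pad',c)); print(cmd(s,g[1]-f[0][:2]))
cv2.imwrite('pics/w8.png',p['image'][:,:,::-1])
E
```

```text
[ 492.15061823 -381.00299714  173.56903318] 20.62513268749677 [ 0.17108659  0.39020428 -5.07083327]
40 (array([ 490.4, -381.7,   20.8]), np.float64(0.043))
42 (array([ 489.7, -382.1,   20.8]), np.float64(0.024))
(array([ 555.3, -359.8], dtype=float32), array([ 554.3, -360.2]), array([62.2, 49.4]), -159.0) ('base_pad', 'mean', [554.9000244140625, -360.0], 'inlay rect', [547.7, -362.5], [76.1, 90.0], 20.6, 'axis', -158.1, 'pad', [553.9, -360.0], [90.5, 91.1], 19.8)
(array([68.2,  2.3]), array([0.2272, 0.0075]))
```

View pics/w8.png

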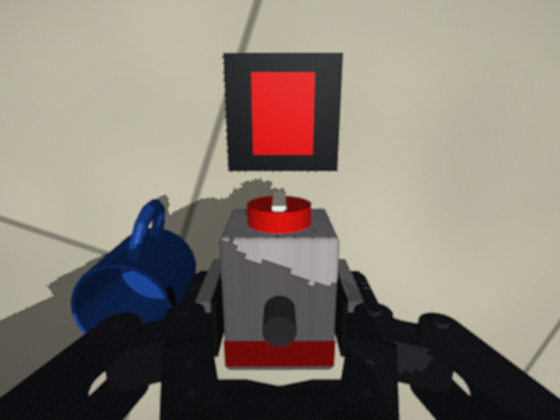

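The pad inlay is at (283,113) and square to the tool. The offset from the held base is 68 mm forward and 2 mm sideways.

Request:
send_rows:
  rows:
    - [[-1, 0.08, 0.0075, 0.05, 0], [-1, 0.08, 0, 0.08, 0], [-1, 0.067, 0, 0.08, 0], [-1, 0, 0, 0.08, 0], [-1, 0, 0, 0.06, 0]]

```text
time_s: 19.32
ee_pos: [557.8, -358.0, 68.2]
orientation: [0.984, 0.18, -0.001, -0.001]
contact_force: [-0.4, 0.4, -5.8]
width: 0.504
grasp_force: 63.8
```

Request:
send_rows:
  rows:
    - [[-1, 0, 0, 0, 0], [-1, 0, 0, 0, 0], [-1, 0, 0, 0, 0]]

```text
time_s: 19.57
ee_pos: [558.0, -360.5, 72.0]
orientation: [0.984, 0.179, 0.001, 0.001]
contact_force: [-0.3, -1.5, -5.4]
width: 0.498
grasp_force: 63.7
```

```bash
python3 - <<'E'
from h import *
s=env.read_state(); p=env.camera('wrist'); c=wrist(p,s); print(s['ee_pos'],yaw(s),s['contact_force'])
f=fit(p,'magnetic_base',s['ee_pos'][:2],c,yaw=20.6,z0=s['ee_pos'][2]-42); print(f,cmd(s,np.array([554.2,-360.1])-f[0][:2]))
E
```

```text
[ 557.99702725 -360.45486263   72.02219963] 20.644144044786646 [-0.26356898 -1.5241741  -5.40403996]
(array([ 555.5, -361.4,   20.5]), np.float64(0.03)) (array([-0.8, -1.7]), array([-0.0025, -0.0056]))
```

Request:
send_rows:
  rows:
    - [[-1, -0.003, -0.004, 0.03, 0], [-1, 0, 0, 0.03, 0], [-1, 0, 0, 0, 0], [-1, 0, 0, 0, 0]]

```text
time_s: 20.0
ee_pos: [554.9, -358.7, 50.8]
orientation: [0.984, 0.179, -0.001, -0.001]
contact_force: [-0.6, -0.8, -5.8]
width: 0.501
grasp_force: 63.7
```

Request:
send_rows:
  rows:
    - [[-1, 0, 0, 0.01, 0], [-1, 0, 0, 0, 0], [-1, 0, 0, 0, 0]]

```text
time_s: 20.25
ee_pos: [556.0, -359.4, 49.3]
orientation: [0.984, 0.179, -0.0, -0.0]
contact_force: [0.3, 0.0, -5.7]
width: 0.503
grasp_force: 63.8
```

Request:
send_rows:
  rows:
    - [[-1, 0, 0, 0.006, 0], [-1, 0, 0, 0, 0], [-1, 0, 0, 0, 0]]

```text
time_s: 20.5
ee_pos: [555.9, -359.3, 47.5]
orientation: [0.984, 0.179, -0.0, -0.0]
contact_force: [0.1, 0.1, -4.8]
width: 0.5
grasp_force: 63.8
```

Request:
send_rows:
  rows:
    - [[-1, 0, 0, 0.004, 0], [-1, 0, 0, 0, 0], [-1, 0, 0, 0, 0]]

```text
time_s: 20.75
ee_pos: [555.9, -359.3, 46.2]
orientation: [0.984, 0.179, -0.0, -0.0]
contact_force: [-0.7, 0.2, -5.6]
width: 0.504
grasp_force: 63.8
```

Request:
send_rows:
  rows:
    - [[-1, 0, 0, 0.004, 0], [-1, 0, 0, 0, 0], [-1, 0, 0, 0, 0]]

```text
time_s: 21.0
ee_pos: [555.9, -359.3, 45.1]
orientation: [0.984, 0.179, -0.0, -0.0]
contact_force: [0.9, -0.0, -4.7]
width: 0.504
grasp_force: 64.0
```

Request:
send_rows:
  rows:
    - [[-1, 0, 0, 0.004, 0], [-1, 0, 0, 0, 0], [-1, 0, 0, 0, 0]]

```text
time_s: 21.25
ee_pos: [556.1, -359.5, 45.0]
orientation: [0.984, 0.179, -0.0, 0.0]
contact_force: [-3.5, 2.8, 2.8]
width: 0.502
grasp_force: 64.7
```

Request:
send_rows:
  rows:
    - [[-1, 0, 0, 0.004, 0], [-1, 0, 0, 0, 0], [-1, 0, 0, 0, 0]]

```text
time_s: 21.5
ee_pos: [556.1, -359.5, 44.9]
orientation: [0.984, 0.179, -0.0, -0.0]
contact_force: [-7.9, 4.7, 9.5]
width: 0.5
grasp_force: 65.5
```

Request:
send_rows:
  rows:
    - [[1, 0, 0, 0, 0], [1, 0, 0, 0, 0], [1, 0, 0, 0, 0], [1, 0, 0, 0, 0]]

```text
time_s: 21.83
ee_pos: [556.4, -359.6, 43.0]
orientation: [0.984, 0.179, 0.0, 0.0]
contact_force: [-0.5, 1.3, -0.6]
width: 0.997
grasp_force: 0.0
```

Request:
send_rows:
  rows:
    - [[1, 0, 0, -0.05, 0], [1, 0, 0, -0.13, 0], [1, -0.08, 0, -0.13, 0], [1, -0.1, 0, -0.13, 0], [1, -0.05, 0, 0, 0]]

```text
time_s: 22.25
ee_pos: [499.9, -385.1, 175.9]
orientation: [0.984, 0.179, 0.004, 0.007]
contact_force: [1.3, -1.0, 1.3]
width: 1.001
grasp_force: 0.0
```

Request:
send_rows:
  rows:
    - [[1, 0, 0, 0, 0], [1, 0, 0, 0, 0]]

```text
time_s: 22.42
ee_pos: [497.5, -381.7, 166.3]
orientation: [0.984, 0.178, 0.001, 0.001]
contact_force: [-0.4, 0.2, 0.3]
width: 0.997
grasp_force: 0.0
```

```bash
python3 - <<'E'
from h import *
s=env.read_state(); p=env.camera('wrist'); c=wrist(p,s); print(s['ee_pos'],yaw(s))
print(fit(p,'magnetic_base',(554,-360),c,yaw=20.6,z0=5), pad(p,'base_pad',c)); cv2.imwrite('pics/w9.png',p['image'][:,:,::-1])
E
```

```text
[ 497.51277389 -381.66477872  166.3344728 ] 20.54556974751225
(array([ 554.7, -360. ,   21.1]), np.float64(0.038)) ('base_pad', 'mean', [557.0999755859375, -359.3999938964844], 'inlay rect', [550.2, -351.4], [89.1, 70.9], 21.1, 'axis', -159.8, 'pad', [553.8, -359.8], [91.1, 90.7], 20.5)
```

View pics/w9.png

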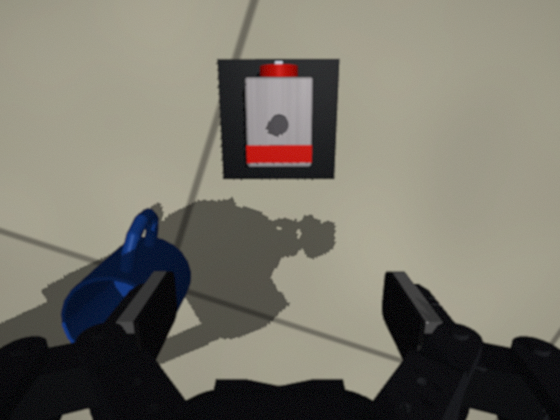

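The base is centred and aligned on its pad at (279,122). Now the arbor.

Request:
send_rows:
  rows:
    - [[1, 0, 0, -0.02, 0.0573], [1, 0, 0, -0.02, 0.0573], [1, 0, 0, -0.02, 0.057], [1, 0.04, -0.107, -0.02, 0], [1, 0.04, -0.107, -0.02, 0]]

```text
time_s: 22.98
ee_pos: [521.7, -316.6, 193.9]
orientation: [1.0, -0.001, -0.001, -0.001]
contact_force: [0.9, 0.6, 0.1]
width: 0.999
grasp_force: 0.0
```

Request:
send_rows:
  rows:
    - [[1, 0.04, -0.107, 0, 0], [1, 0.04, -0.107, 0, 0], [1, 0.04, -0.107, 0, 0], [1, 0, 0, 0, 0], [1, 0, 0, 0, 0]]

```text
time_s: 23.4
ee_pos: [558.1, -218.5, 193.9]
orientation: [1.0, 0.002, -0.001, -0.0]
contact_force: [-0.4, 0.6, 0.3]
width: 1.001
grasp_force: 0.0
```

```bash
python3 - <<'E'
from h import *
s=env.read_state(); p=env.camera('wrist'); c=wrist(p,s); print(s['ee_pos'],yaw(s))
f=fit(p,'arbor',(622,-221),c); print(f,cmd(s,f[0]-s['ee_pos'][:2])); print(fit(p,'canister',(655,-73),c)); print([(d['pixel'],ground(p,d['pixel'],0,c)[0].round(1)) for d in env.tip_of(p,'arbor')[:1]])
E
```

```text
[ 558.0878776  -218.47786773  193.91647977] 0.2667232873304391
(array([ 621.3, -222.4]), np.float64(0.036)) (array([63.2,  4.2]), array([0.2106, 0.0141]))
(array([658. , -76.1]), np.float64(0.058))
[([285.3, 115.5], array([ 621.8, -223.5,    0. ]))]
```

Request:
send_rows:
  rows:
    - [[1, 0.1, 0.014, 0, 0], [1, 0.11, 0, 0, 0], [1, 0, 0, 0, 0], [1, 0, 0, 0.1, 0], [1, 0, 0, 0.12, 0]]

```text
time_s: 24.02
ee_pos: [623.3, -227.5, 132.8]
orientation: [1.0, -0.0, 0.004, 0.002]
contact_force: [-0.1, -1.0, -0.5]
width: 1.002
grasp_force: 0.0
```

Request:
send_rows:
  rows:
    - [[1, 0, 0, 0.12, 0], [1, 0, 0, 0.1, 0], [1, 0, 0, 0.025, 0], [1, 0, 0, 0, 0], [1, 0, 0, 0, 0]]

```text
time_s: 24.43
ee_pos: [620.9, -225.9, 56.8]
orientation: [1.0, -0.0, 0.0, 0.0]
contact_force: [-0.2, -0.7, -0.0]
width: 0.997
grasp_force: 0.0
```

Request:
send_rows:
  rows:
    - [[-1, 0, 0, 0, 0], [-1, 0, 0, 0, 0], [-1, 0, 0, 0, 0], [-1, 0, 0, 0, 0], [-1, 0, 0, 0, 0]]
  squeeze: 40

```text
time_s: 24.85
ee_pos: [621.2, -224.6, 57.0]
orientation: [1.0, 0.0, 0.001, -0.0]
contact_force: [-0.7, 4.8, 5.2]
width: 0.3
grasp_force: 7.7
```

Request:
send_rows:
  rows:
    - [[-1, 0, 0, 0, 0], [-1, 0, 0, 0, 0], [-1, 0, 0, 0, 0], [-1, 0, 0, 0, 0], [-1, 0, 0, 0, 0]]

```text
time_s: 25.27
ee_pos: [621.3, -224.6, 56.9]
orientation: [1.0, 0.0, 0.001, -0.0]
contact_force: [-1.6, 3.5, 6.4]
width: 0.282
grasp_force: 39.9
```

Request:
send_rows:
  rows:
    - [[-1, 0, 0, -0.05, 0], [-1, 0, 0, -0.125, 0], [-1, 0, 0, -0.125, 0], [-1, 0, 0, -0.125, 0], [-1, 0, 0, -0.1, 0]]

```text
time_s: 25.68
ee_pos: [620.4, -225.2, 215.9]
orientation: [1.0, 0.0, 0.0, 0.001]
contact_force: [0.4, -1.0, -3.3]
width: 0.285
grasp_force: 39.9
```

Request:
send_rows:
  rows:
    - [[-1, -0.014, -0.06, 0, 0], [-1, -0.028, -0.123, 0, 0], [-1, -0.028, -0.123, 0, 0], [-1, -0.028, -0.123, 0, 0], [-1, -0.028, -0.123, 0, 0]]

```text
time_s: 26.1
ee_pos: [580.6, -57.5, 211.1]
orientation: [1.0, -0.0, -0.002, -0.0]
contact_force: [0.4, 0.7, -4.2]
width: 0.287
grasp_force: 40.1
```

Request:
send_rows:
  rows:
    - [[-1, -0.028, -0.123, 0, 0], [-1, -0.028, -0.123, 0, 0], [-1, -0.028, -0.123, 0, 0], [-1, -0.028, -0.123, 0, 0], [-1, -0.028, -0.123, 0, 0]]

```text
time_s: 26.52
ee_pos: [538.3, 126.8, 211.3]
orientation: [1.0, 0.0, -0.002, 0.0]
contact_force: [0.3, 0.5, -3.4]
width: 0.281
grasp_force: 40.1
```

Request:
send_rows:
  rows:
    - [[-1, -0.028, -0.123, 0, 0], [-1, -0.028, -0.123, 0, 0], [-1, -0.028, -0.123, 0, 0], [-1, -0.028, -0.123, 0, 0], [-1, -0.028, -0.123, 0, 0]]

```text
time_s: 26.93
ee_pos: [496.3, 310.9, 211.3]
orientation: [1.0, 0.0, -0.001, 0.001]
contact_force: [2.1, 0.0, -3.7]
width: 0.285
grasp_force: 40.1
```

Request:
send_rows:
  rows:
    - [[-1, -0.028, -0.123, 0, 0], [-1, -0.014, -0.06, 0, 0], [-1, 0, 0, 0, 0], [-1, 0, 0, 0, 0], [-1, 0, 0, 0, 0]]

```text
time_s: 27.35
ee_pos: [485.1, 363.7, 211.8]
orientation: [1.0, 0.0, -0.001, 0.001]
contact_force: [-0.2, -0.8, -5.1]
width: 0.285
grasp_force: 40.3
```

```bash
python3 - <<'E'
from h import *
s=env.read_state(); p=env.camera('wrist'); c=wrist(p,s); print(s['ee_pos'],yaw(s),s['contact_force'])
for h in(53,57,61): f=fit(p,'arbor',s['ee_pos'][:2],c,z0=s['ee_pos'][2]-h); print(h,f)
g=inlay(p,(552,365),c); print(g,pad(p,'arbor_pad',c))
cv2.imwrite('pics/w10.png',p['image'][:,:,::-1])
E
```

```text
[485.07030321 363.66752035 211.75388524] 0.03427986447517942 [-0.16477643 -0.78597613 -5.13060902]
53 (array([489.1, 363.4]), np.float64(0.203))
57 (array([486.1, 363.2]), np.float64(0.132))
61 (array([483.9, 363.2]), np.float64(0.085))
(array([552.5, 364.7], dtype=float32), array([552.1, 364.9]), array([43.6, 44.4]), 108.4) ('arbor_pad', 'mean', [551.7999877929688, 365.1000061035156], 'inlay rect', [549.1, 375.3], [92.4, 67.0], 11.1, 'axis', -141.9, 'pad', [551.2, 365.2], [92.1, 91.0], 7.7)
```

View pics/w10.png

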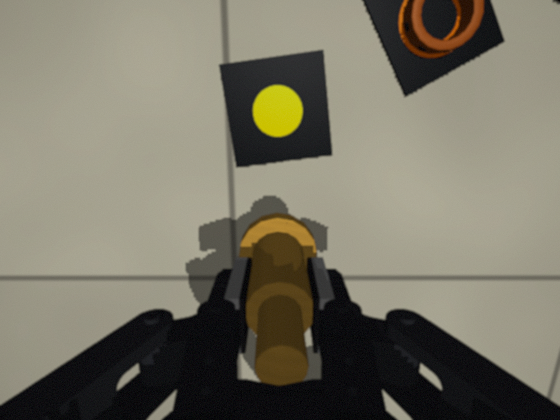

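The yellow disc is at (278,110), and the arbor's foot is at (278,235) with its spigot tip at (281,365). I'll check the tilt of the held arbor from those features.

```bash
python3 - <<'E'
from h import *
s=env.read_state(); p=env.camera('wrist'); c=wrist(p,s); T=s['ee_pos']
for h in(55,57,59,61,63):
  for dx in(-2,0,2):
    o=T+[dx,-.3,-h]
    f=proj(p,np.r_[circ(20,0),circ(20,10)]+o,c); t=proj(p,circ(8,92)+o,c); b=proj(p,circ(13,62)+o,c)
    print(h,dx,'foot cols',f[:,0].min().round(),f[:,0].max().round(),'front row',f[:,1].min().round(),'tip rows',t[:,1].min().round(),t[:,1].max().round(),'cols',t[:,0].min().round(),t[:,0].max().round(),'shoulder bottom row',b[:,1].max().round())
E
```

```text
55 -2 foot cols 240.0 319.0 front row 217.0 tip rows 361.0 407.0 cols 251.0 307.0 shoulder bottom row 351.0
55 0 foot cols 239.0 319.0 front row 213.0 tip rows 355.0 401.0 cols 251.0 307.0 shoulder bottom row 347.0
55 2 foot cols 239.0 319.0 front row 209.0 tip rows 349.0 396.0 cols 250.0 308.0 shoulder bottom row 342.0
57 -2 foot cols 240.0 318.0 front row 216.0 tip rows 356.0 401.0 cols 251.0 307.0 shoulder bottom row 348.0
57 0 foot cols 240.0 318.0 front row 212.0 tip rows 350.0 396.0 cols 251.0 307.0 shoulder bottom row 343.0
57 2 foot cols 240.0 318.0 front row 208.0 tip rows 344.0 390.0 cols 251.0 307.0 shoulder bottom row 339.0
59 -2 foot cols 240.0 318.0 front row 214.0 tip rows 351.0 396.0 cols 252.0 306.0 shoulder bottom row 344.0
59 0 foot cols 240.0 318.0 front row 211.0 tip rows 345.0 391.0 cols 252.0 306.0 shoulder bottom row 340.0
59 2 foot cols 240.0 318.0 front row 207.0 tip rows 339.0 385.0 cols 251.0 306.0 shoulder bottom row 336.0
61 -2 foot cols 241.0 317.0 front row 213.0 tip rows 347.0 391.0 cols 252.0 306.0 shoulder bottom row 341.0
61 0 foot cols 241.0 317.0 front row 210.0 tip rows 341.0 385.0 cols 252.0 306.0 shoulder bottom row 337.0
61 2 foot cols 241.0 318.0 front row 206.0 tip rows 335.0 380.0 cols 252.0 306.0 shoulder bottom row 332.0
63 -2 foot cols 241.0 317.0 front row 212.0 tip rows 342.0 386.0 cols 253.0 305.0 shoulder bottom row 338.0
63 0 foot cols 241.0 317.0 front row 209.0 tip rows 337.0 381.0 cols 253.0 305.0 shoulder bottom row 334.0
63 2 foot cols 241.0 317.0 front row 205.0 tip rows 331.0 375.0 cols 252.0 306.0 shoulder bottom row 329.0
```

```bash
python3 - <<'E'
import cv2
i=cv2.imread('pics/w10.png')[195:400,200:360]; cv2.imwrite('pics/w10c.png',cv2.resize(i,None,fx=2.9,fy=2.9,interpolation=cv2.INTER_CUBIC))
E
```

```text
(no output)
```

View pics/w10c.png

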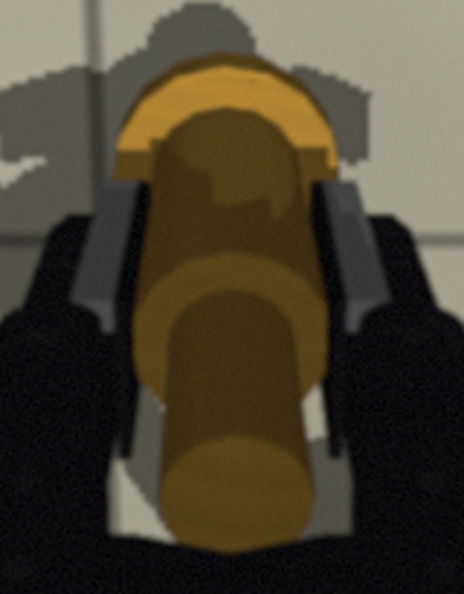

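The held arbor is upright within about 1°: foot centre at (278,245), tip at (281,365). Next I'll advance 68 mm and lower.

Request:
send_rows:
  rows:
    - [[-1, 0.08, -0.004, 0.03, 0], [-1, 0.08, 0, 0.09, 0], [-1, 0.067, 0, 0.1, 0], [-1, 0, 0, 0.11, 0], [-1, 0, 0, 0.09, 0]]

```text
time_s: 28.07
ee_pos: [555.0, 364.7, 85.2]
orientation: [1.0, -0.001, -0.0, 0.0]
contact_force: [-1.0, -1.0, -4.9]
width: 0.281
grasp_force: 40.5
```

Request:
send_rows:
  rows:
    - [[-1, 0, 0, 0, 0], [-1, 0, 0, 0, 0], [-1, 0, 0, 0, 0]]

```text
time_s: 28.32
ee_pos: [555.2, 366.2, 89.4]
orientation: [1.0, 0.0, 0.001, -0.001]
contact_force: [1.5, 0.2, -3.5]
width: 0.282
grasp_force: 40.3
```

```bash
python3 - <<'E'
from h import *
s=env.read_state(); p=env.camera('wrist'); c=wrist(p,s); T=s['ee_pos']; print(T,yaw(s),s['contact_force'])
print(fit(p,'arbor',T[:2],c,z0=T[2]-59)); print(pad(p,'arbor_pad',c))
cv2.imwrite('pics/w11.png',p['image'][:,:,::-1])
p=env.camera('side'); print('side',fit(p,'arbor',T[:2],z0=T[2]-59))
E
```

```text
[555.16854551 366.15798201  89.38194199] 0.015547273310845721 [ 1.52057401  0.20848852 -3.52796302]
(array([555.6, 365.7]), np.float64(0.099))
('arbor_pad', 'mean', [559.0999755859375, 363.70001220703125], 'inlay rect', [560.1, 376.9], [72.8, 32.2], 82.4, 'axis', 86.2, 'pad', [552.3, 364.9], [90.7, 89.9], 7.5)
side (array([557.9, 374.9]), np.float64(1.565))
```

Request:
send_rows:
  rows:
    - [[-1, -0.005, 0.002, 0.03, 0], [-1, 0, 0, 0.03, 0], [-1, 0, 0, 0, 0], [-1, 0, 0, 0, 0]]

```text
time_s: 28.9
ee_pos: [551.2, 364.6, 67.3]
orientation: [1.0, 0.0, -0.002, 0.001]
contact_force: [0.1, -0.8, -3.4]
width: 0.282
grasp_force: 40.4
```

Request:
send_rows:
  rows:
    - [[-1, 0, 0, 0.01, 0], [-1, 0, 0, 0, 0], [-1, 0, 0, 0, 0]]

```text
time_s: 29.15
ee_pos: [552.5, 365.2, 66.2]
orientation: [1.0, 0.0, -0.0, 0.0]
contact_force: [-0.7, 0.0, -4.2]
width: 0.282
grasp_force: 40.4
```

```bash
python3 - <<'E'
from h import *
s=env.read_state(); p=env.camera('wrist'); c=wrist(p,s); T=s['ee_pos']; print(T,yaw(s),s['contact_force'])
for h in (57,59,61): print(fit(p,'arbor',T[:2],c,z0=T[2]-h))
print(pad(p,'arbor_pad',c)); print(inlay(p,(552,365),c))
cv2.imwrite('pics/w11.png',p['image'][:,:,::-1])
E
```

```text
[552.51549696 365.15332581  66.16350765] 0.03076803827254616 [-0.68570042  0.01682738 -4.17995985]
(array([554. , 364.7]), np.float64(0.124))
(array([552.8, 364.7]), np.float64(0.101))
(array([551.5, 364.8]), np.float64(0.086))
('arbor_pad', 'mean', [562.2999877929688, 364.20001220703125], 'inlay rect', [570.7, 367.1], [54.0, 90.3], 7.2, 'axis', 84.1, 'pad', [552.9, 364.9], [90.7, 91.2], 6.7)
(array([562. , 363.3], dtype=float32), array([561.2, 363.5]), array([44.3, 26.1]), 85.1)
```

View pics/w11.png

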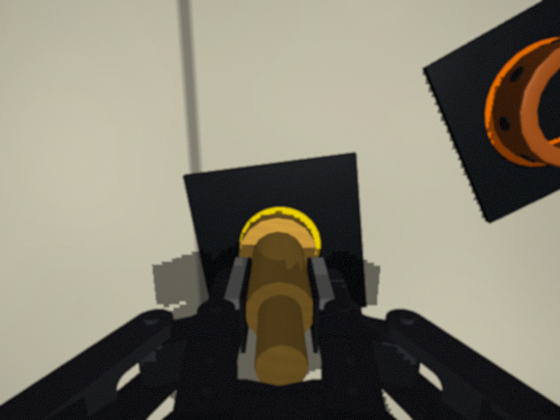

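The foot at (279,240) sits inside the yellow disc (239–321 columns), nearly concentric. I'll lower to contact.

Request:
send_rows:
  rows:
    - [[-1, 0, 0.001, 0.007, 0], [-1, 0, 0, 0, 0], [-1, 0, 0, 0, 0]]

```text
time_s: 29.65
ee_pos: [552.3, 364.7, 63.9]
orientation: [1.0, 0.0, -0.0, 0.0]
contact_force: [0.6, -0.3, -4.2]
width: 0.281
grasp_force: 40.4
```

Request:
send_rows:
  rows:
    - [[-1, 0, 0, 0.004, 0], [-1, 0, 0, 0, 0], [-1, 0, 0, 0, 0]]

```text
time_s: 29.9
ee_pos: [552.4, 364.8, 62.9]
orientation: [1.0, 0.0, -0.0, 0.0]
contact_force: [1.3, -0.1, -4.9]
width: 0.282
grasp_force: 40.4
```

Request:
send_rows:
  rows:
    - [[-1, 0, 0, 0.004, 0], [-1, 0, 0, 0, 0], [-1, 0, 0, 0, 0]]

```text
time_s: 30.15
ee_pos: [552.7, 365.0, 62.0]
orientation: [1.0, 0.0, 0.0, -0.0]
contact_force: [-0.1, 1.3, -3.1]
width: 0.287
grasp_force: 40.4
```

Request:
send_rows:
  rows:
    - [[-1, 0, 0, 0.004, 0], [-1, 0, 0, 0, 0], [-1, 0, 0, 0, 0]]

```text
time_s: 30.4
ee_pos: [552.9, 365.1, 61.9]
orientation: [1.0, 0.0, 0.0, -0.0]
contact_force: [-2.5, -1.6, 5.6]
width: 0.288
grasp_force: 40.9
```

Request:
send_rows:
  rows:
    - [[-1, 0, 0, 0.003, 0], [-1, 0, 0, 0, 0], [-1, 0, 0, 0, 0]]

```text
time_s: 30.65
ee_pos: [553.0, 365.2, 61.8]
orientation: [1.0, 0.0, 0.0, -0.0]
contact_force: [-3.5, -2.1, 9.0]
width: 0.284
grasp_force: 41.6
```

Request:
send_rows:
  rows:
    - [[1, 0, 0, 0, 0], [1, 0, 0, 0, 0], [1, 0, 0, 0, 0], [1, 0, 0, 0, 0], [1, 0, 0, 0, 0]]

```text
time_s: 31.07
ee_pos: [552.4, 364.8, 59.3]
orientation: [1.0, 0.0, -0.0, 0.0]
contact_force: [0.3, 0.4, 0.3]
width: 0.972
grasp_force: 0.0
```

Request:
send_rows:
  rows:
    - [[1, 0, 0, -0.05, 0], [1, 0, 0, -0.13, 0], [1, 0, 0, -0.13, 0], [1, 0, 0, -0.13, 0], [1, -0.1, 0, -0.04, 0]]

```text
time_s: 31.48
ee_pos: [528.5, 366.0, 213.7]
orientation: [1.0, -0.001, 0.007, -0.003]
contact_force: [0.7, 0.8, 1.5]
width: 0.999
grasp_force: 0.0
```

Request:
send_rows:
  rows:
    - [[1, -0.12, 0, 0, 0], [1, 0, 0, 0, 0], [1, 0, 0, 0, 0]]

```text
time_s: 31.73
ee_pos: [485.2, 364.9, 204.6]
orientation: [1.0, 0.001, 0.0, -0.0]
contact_force: [0.9, -0.2, 0.1]
width: 0.998
grasp_force: 0.0
```

```bash
python3 - <<'E'
from h import *
s=env.read_state(); p=env.camera('wrist'); c=wrist(p,s); T=s['ee_pos']; print(T,yaw(s))
print(fit(p,'arbor',(552,365),c,z0=5)); print(pad(p,'arbor_pad',c)); print(inlay(p,(552,365),c))
E
```

```text
[485.19015693 364.91832183 204.64818753] 0.11492732046515534
(array([552.7, 366.3]), np.float64(0.051))
('arbor_pad', 'mean', [554.5, 363.79998779296875], 'inlay rect', [542.2, 369.6], [91.3, 61.6], 23.1, 'axis', 60.9, 'pad', [551.9, 365.0], [91.4, 90.8], 7.9)
(array([554.9, 363.8], dtype=float32), array([553.9, 364.1]), array([44.1, 40.4]), 71.4)
```

```bash
python3 - <<'E'
from h import *
s=env.read_state(); p=env.camera('wrist'); c=wrist(p,s); I=p['image'].astype(int)
hsv=cv2.cvtColor(p['image'],cv2.COLOR_RGB2HSV)
u=proj(p,[[552.4,365,5],[552.4,365,10]],c); print(u)
for dr in(-4,0,4):
    r=int(round(u[0,1]))+dr; print(r,' '.join(f"{k}:{hsv[r,k,0]}/{hsv[r,k,2]}" for k in list(range(238,262))+list(range(294,318))))
k=int(round(u[0,0])); print('col',' '.join(f"{r}:{hsv[r,k,0]}/{hsv[r,k,2]}" for r in range(int(u[0,1])-32,int(u[0,1])-10)))
E
```

```text
[[278.77467753 114.16613234]
 [278.76497039 114.3371671 ]]
110 238:105/34 239:110/35 240:110/32 241:135/30 242:0/32 243:70/32 244:120/37 245:120/34 246:105/33 247:110/33 248:113/38 249:130/34 250:150/38 251:114/35 252:130/34 253:24/63 254:23/112 255:22/153 256:20/173 257:19/181 258:19/179 259:20/170 260:20/163 261:20/171 294:20/177 295:20/169 296:20/176 297:20/183 298:19/183 299:19/179 300:22/171 301:27/174 302:29/186 303:29/180 304:29/143 305:30/83 306:30/41 307:113/43 308:110/38 309:113/38 310:130/38 311:110/37 312:110/37 313:135/38 314:120/39 315:110/37 316:135/39 317:150/35
114 238:113/32 239:98/36 240:90/33 241:75/34 242:110/34 243:120/35 244:120/35 245:105/35 246:120/33 247:130/34 248:110/33 249:105/37 250:105/32 251:102/33 252:150/36 253:22/69 254:22/120 255:21/162 256:20/180 257:20/182 258:20/176 259:20/165 260:20/162 261:20/171 294:20/177 295:20/171 296:20/174 297:20/180 298:20/183 299:20/181 300:21/178 301:25/175 302:28/182 303:29/183 304:29/152 305:29/96 306:32/49 307:107/39 308:130/37 309:105/38 310:110/37 311:105/37 312:105/37 313:105/35 314:150/35 315:135/38 316:108/36 317:90/37
118 238:105/31 239:75/32 240:100/32 241:84/32 242:100/34 243:105/32 244:150/32 245:110/33 246:105/33 247:105/32 248:90/32 249:0/33 250:100/31 251:108/36 252:0/32 253:29/60 254:26/108 255:24/145 256:21/164 257:20/174 258:20/172 259:19/163 260:20/165 261:20/172 294:20/172 295:20/162 296:20/165 297:20/177 298:20/179 299:20/173 300:22/159 301:27/167 302:29/186 303:29/181 304:29/142 305:29/85 306:40/41 307:110/35 308:90/37 309:120/33 310:100/36 311:150/33 312:30/34 313:105/35 314:96/38 315:98/36 316:120/34 317:90/37
col 82:110/43 83:110/43 84:120/44 85:120/41 86:40/47 87:28/84 88:26/131 89:23/168 90:21/189 91:20/190 92:21/190 93:21/191 94:21/191 95:21/185 96:21/175 97:20/176 98:21/185 99:21/192 100:22/190 101:21/192 102:21/187 103:20/164
```

The foot is about 1.5 mm left of the disc centre (foot columns 253.6–300.5, disc to 304.5), still wholly on the shape. That is fine. Now the canister.

Request:
send_rows:
  rows:
    - [[1, 0.015, 0.06, 0, 0], [1, 0.03, 0.122, 0, 0], [1, 0.03, 0.122, 0, 0], [1, 0.03, 0.122, 0, 0], [1, 0.03, 0.122, 0, 0]]

```text
time_s: 32.35
ee_pos: [528.1, 198.7, 203.7]
orientation: [1.0, 0.0, 0.0, 0.0]
contact_force: [0.4, -0.0, -0.3]
width: 1.002
grasp_force: 0.0
```

Request:
send_rows:
  rows:
    - [[1, 0.03, 0.122, 0, 0], [1, 0.03, 0.122, 0, 0], [1, 0.03, 0.122, 0, 0], [1, 0.03, 0.122, 0, 0], [1, 0.03, 0.122, 0, 0]]

```text
time_s: 32.77
ee_pos: [573.1, 15.0, 203.8]
orientation: [1.0, -0.0, 0.0, 0.0]
contact_force: [0.9, 1.0, 0.0]
width: 1.002
grasp_force: 0.0
```

Request:
send_rows:
  rows:
    - [[1, 0.03, 0.122, 0, 0], [1, 0.03, 0.122, 0, 0], [1, 0.015, 0.06, 0, 0], [1, 0, 0, 0, 0], [1, 0, 0, 0, 0]]

```text
time_s: 33.18
ee_pos: [595.2, -75.1, 203.4]
orientation: [1.0, -0.001, -0.0, -0.0]
contact_force: [-0.6, 0.6, 1.0]
width: 1.003
grasp_force: 0.0
```

```bash
python3 - <<'E'
from h import *
s=env.read_state(); p=env.camera('wrist'); c=wrist(p,s); T=s['ee_pos']; print(T,yaw(s))
f=fit(p,'canister',(658,-75),c); print(f,cmd(s,f[0]-T[:2])); print([(d['pixel'],d['confidence'],ground(p,d['pixel'],0,c)[0].round(1)) for d in env.tip_of(p,'canister')[:1]]); print(pad(p,'canister_pad',c))
E
```

```text
[595.24659152 -75.12373795 203.40033212] -0.1274680339725587
(array([658. , -74.8]), np.float64(0.019)) (array([62.8, -0.5]), array([ 0.2092, -0.0015]))
[([278.8, 115.7], 0.86, array([658.7, -75.1,   0. ]))]
('canister_pad', 'mean', [668.5999755859375, 84.9000015258789], 'inlay rect', [660.9, 86.0], [82.1, 76.7], 67.0, 'axis', 141.1, 'pad', [667.7, 84.5], [92.4, 92.5], 66.7)
```

Request:
send_rows:
  rows:
    - [[1, 0.1, -0.0015, 0, 0], [1, 0.109, 0, 0, 0], [1, 0, 0, 0.06, 0], [1, 0, 0, 0.11, 0], [1, 0, 0, 0.12, 0]]

```text
time_s: 33.8
ee_pos: [659.7, -72.1, 118.5]
orientation: [1.0, 0.001, 0.003, 0.001]
contact_force: [-0.1, 0.1, -0.8]
width: 1.002
grasp_force: 0.0
```

Request:
send_rows:
  rows:
    - [[1, 0, 0, 0.12, 0], [1, 0, 0, 0.08, 0], [1, 0, 0, 0.015, 0], [1, 0, 0, 0, 0], [1, 0, 0, 0, 0]]

```text
time_s: 34.22
ee_pos: [658.4, -72.7, 53.7]
orientation: [1.0, 0.001, 0.001, 0.0]
contact_force: [-0.6, 0.1, 0.2]
width: 0.997
grasp_force: 0.0
```

Request:
send_rows:
  rows:
    - [[-1, 0, 0, 0, 0], [-1, 0, 0, 0, 0], [-1, 0, 0, 0, 0], [-1, 0, 0, 0, 0], [-1, 0, 0, 0, 0]]
  squeeze: 45

```text
time_s: 34.63
ee_pos: [659.4, -74.0, 55.5]
orientation: [1.0, 0.0, 0.002, 0.001]
contact_force: [-0.6, -1.2, 6.5]
width: 0.644
grasp_force: 48.7
```

Request:
send_rows:
  rows:
    - [[-1, 0, 0, 0, 0], [-1, 0, 0, 0, 0], [-1, 0, 0, 0, 0], [-1, 0, 0, 0, 0]]

```text
time_s: 34.97
ee_pos: [659.4, -74.0, 55.5]
orientation: [1.0, 0.0, 0.002, 0.001]
contact_force: [-0.5, -0.7, 6.0]
width: 0.645
grasp_force: 48.7
```

Request:
send_rows:
  rows:
    - [[-1, 0, 0, -0.05, 0], [-1, 0, 0, -0.125, 0], [-1, 0, 0, -0.125, 0], [-1, 0, 0, -0.125, 0], [-1, 0, 0, -0.08, 0]]

```text
time_s: 35.38
ee_pos: [658.0, -73.2, 208.4]
orientation: [1.0, 0.0, 0.002, 0.0]
contact_force: [0.0, -0.4, -3.6]
width: 0.645
grasp_force: 50.0
```

Request:
send_rows:
  rows:
    - [[-1, -0.038, -0.106, 0, 0], [-1, -0.038, -0.106, 0, 0], [-1, -0.038, -0.106, 0, 0], [-1, -0.038, -0.106, 0, 0], [-1, -0.038, -0.106, 0, 0]]

```text
time_s: 35.8
ee_pos: [598.6, 87.1, 203.3]
orientation: [1.0, 0.0, -0.001, -0.0]
contact_force: [0.2, -0.0, -5.0]
width: 0.644
grasp_force: 49.9
```

Request:
send_rows:
  rows:
    - [[-1, 0, 0, 0, 0], [-1, 0, 0, 0, 0], [-1, 0, 0, 0, 0]]

```text
time_s: 36.05
ee_pos: [599.8, 85.7, 203.5]
orientation: [1.0, 0.001, -0.0, 0.0]
contact_force: [-0.2, -0.7, -4.0]
width: 0.641
grasp_force: 50.1
```

```bash
python3 - <<'E'
from h import *
s=env.read_state(); p=env.camera('wrist'); c=wrist(p,s); T=s['ee_pos']; print(T,yaw(s),s['contact_force'])
for h in(53,56,59): print(h,fit(p,'canister',T[:2],c,z0=T[2]-h))
for o in env.outline_of(p,'canister_pad'):
    print(o['confidence'],o['extent'])
print(pad(p,'canister_pad',c))
# white disc: bright low-sat pixels connected, inside pad neighbourhood
g=cv2.cvtColor(p['image'],cv2.COLOR_RGB2GRAY); m=cv2.fillConvexPoly(np.zeros_like(g),proj(p,circ(38,5)+[667.8,84.8,0],c).round().astype(np.int32),1)
w=(m>0)&(g>120); q=ground(p,np.argwhere(w)[:,::-1],5,c)[:,:2].astype(np.float32); print(q.mean(0),cv2.minAreaRect(q))
E
```

```text
[599.83184493  85.72041647 203.47802322] 0.06429033975628946 [-0.21540947 -0.73356582 -3.98661329]
53 (array([597.5,  85.5]), np.float64(0.27))
56 (array([597.1,  85.5]), np.float64(0.251))
59 (array([597.3,  85.5]), np.float64(0.233))
0.64 [282.8, 108.3, 134.9, 143.0]
('canister_pad', 'mean', [668.5, 84.5999984741211], 'inlay rect', [659.2, 81.5], [76.1, 77.0], 65.4, 'axis', 170.4, 'pad', [667.5, 84.8], [90.7, 91.2], 65.8)
[668.8008   84.48114] ((668.0935668945312, 84.66522216796875), (61.528282165527344, 62.44520568847656), 0.0546586848795414)
```

Request:
send_rows:
  rows:
    - [[-1, 0.08, 0.003, 0.03, 0], [-1, 0.08, 0, 0.08, 0], [-1, 0.075, 0, 0.1, 0], [-1, 0, 0, 0.11, 0], [-1, 0, 0, 0.08, 0]]

```text
time_s: 36.77
ee_pos: [671.0, 84.1, 80.6]
orientation: [1.0, -0.0, -0.001, 0.0]
contact_force: [-0.8, 0.4, -5.8]
width: 0.641
grasp_force: 50.0
```

Request:
send_rows:
  rows:
    - [[-1, 0, 0, 0.03, 0], [-1, 0, 0, 0, 0], [-1, 0, 0, 0, 0], [-1, 0, 0, 0, 0]]

```text
time_s: 37.1
ee_pos: [672.6, 84.8, 77.6]
orientation: [1.0, 0.0, 0.002, -0.0]
contact_force: [0.1, -0.1, -3.9]
width: 0.64
grasp_force: 50.1
```

```bash
python3 - <<'E'
from h import *
s=env.read_state(); p=env.camera('wrist'); c=wrist(p,s); T=s['ee_pos']; print(T,yaw(s),s['contact_force'])
for h in (55,58): print(fit(p,'canister',T[:2],c,z0=T[2]-h)); 
print(pad(p,'canister_pad',c))
E
```

```text
[672.62792052  84.759517    77.55875107] 0.018324716676195427 [ 0.07704387 -0.11122877 -3.92223999]
(array([670.7,  84.6]), np.float64(0.255))
(array([670.9,  84.6]), np.float64(0.235))
('canister_pad', None)
```

Request:
send_rows:
  rows:
    - [[-1, -0.006, 0, 0.03, 0], [-1, 0, 0, 0, 0], [-1, 0, 0, 0, 0]]

```text
time_s: 37.55
ee_pos: [668.0, 84.9, 64.5]
orientation: [1.0, 0.0, -0.001, 0.0]
contact_force: [0.1, 0.6, -5.2]
width: 0.645
grasp_force: 50.1
```

Request:
send_rows:
  rows:
    - [[-1, 0, 0, 0.01, 0], [-1, 0, 0, 0, 0], [-1, 0, 0, 0, 0]]

```text
time_s: 37.8
ee_pos: [668.8, 84.9, 62.3]
orientation: [1.0, 0.0, -0.0, -0.0]
contact_force: [-0.6, -0.8, -5.2]
width: 0.643
grasp_force: 50.1
```

```bash
python3 - <<'E'
from h import *
s=env.read_state(); p=env.camera('wrist'); c=wrist(p,s); T=s['ee_pos']; print(T,yaw(s),s['contact_force'])
print(fit(p,'canister',T[:2],c,z0=T[2]-56))
I=p['image']; hsv=cv2.cvtColor(I,cv2.COLOR_RGB2HSV); k=279
u=proj(p,np.array([[668.2+d,84.6,z] for d,z in((31,5),(45,5))]),c); print(u.round(1))
print(' '.join(f"{r}:{hsv[r,k,1]}/{hsv[r,k,2]}" for r in range(150,240,2)))
E
```

```text
[668.84543454  84.89064443  62.29914014] 0.03306502120886865 [-0.58234261 -0.80265416 -5.16906403]
(array([666.3,  84.7]), np.float64(0.259))
[[279.1 192.5]
 [279.1 165.3]]
150:33/187 152:34/188 154:34/186 156:34/134 158:13/38 160:26/30 162:45/34 164:24/32 166:8/32 168:23/34 170:31/33 172:26/30 174:60/30 176:62/29 178:36/28 180:51/30 182:33/31 184:36/28 186:26/29 188:41/31 190:41/25 192:8/102 194:8/222 196:5/226 198:5/225 200:6/228 202:8/183 204:11/91 206:6/80 208:7/69 210:0/61 212:4/62 214:4/69 216:6/79 218:14/92 220:8/90 222:11/91 224:9/88 226:11/92 228:11/93 230:8/91 232:14/92 234:9/89 236:14/92 238:14/92
```

```bash
python3 - <<'E'
from h import *
s=env.read_state(); p=env.camera('wrist'); c=wrist(p,s)
for z in(4,6,8): print(z,ground(p,[[279,202.7]],z,c)[0]-28*np.array([1,0,0]))
print(ground(p,[[279,192.3]],5,c)[0])
E
```

```text
4 [665.68273957  84.66721537   4.        ]
6 [666.24507277  84.66587933   6.        ]
8 [666.80740597  84.66454328   8.        ]
[699.5139537   84.66879133   5.        ]
```

Request:
send_rows:
  rows:
    - [[-1, 0.006, 0, 0, 0], [-1, 0, 0, 0, 0], [-1, 0, 0, 0, 0]]

```text
time_s: 38.2
ee_pos: [671.1, 84.9, 62.8]
orientation: [1.0, 0.0, 0.0, -0.0]
contact_force: [-0.4, 1.0, -4.5]
width: 0.646
grasp_force: 50.1
```

Request:
send_rows:
  rows:
    - [[-1, 0, 0, 0.004, 0], [-1, 0, 0, 0, 0], [-1, 0, 0, 0, 0]]

```text
time_s: 38.45
ee_pos: [670.7, 84.9, 61.3]
orientation: [1.0, 0.0, -0.0, 0.0]
contact_force: [-0.1, -0.0, -4.0]
width: 0.645
grasp_force: 50.1
```

```bash
python3 - <<'E'
from h import *
s=env.read_state(); p=env.camera('wrist'); c=wrist(p,s); T=s['ee_pos']; print(T,s['contact_force'])
v=p['image'].max(2)[:,279].astype(int); print(dict(zip(range(184,212),v[184:212])))
print(fit(p,'canister',T[:2],c,z0=T[2]-56))
E
```

```text
[670.6593725   84.86101528  61.25219782] [-0.08197544 -0.02499347 -4.01927943]
{184: np.int64(28), 185: np.int64(26), 186: np.int64(31), 187: np.int64(31), 188: np.int64(27), 189: np.int64(27), 190: np.int64(28), 191: np.int64(28), 192: np.int64(27), 193: np.int64(24), 194: np.int64(25), 195: np.int64(38), 196: np.int64(101), 197: np.int64(175), 198: np.int64(219), 199: np.int64(227), 200: np.int64(227), 201: np.int64(220), 202: np.int64(183), 203: np.int64(126), 204: np.int64(91), 205: np.int64(83), 206: np.int64(81), 207: np.int64(78), 208: np.int64(71), 209: np.int64(66), 210: np.int64(62), 211: np.int64(60)}
(array([668.5,  84.8]), np.float64(0.254))
```

Concentric now (margin ≈ 3 mm, as it should be). Lower to contact.

Request:
send_rows:
  rows:
    - [[-1, 0, 0, 0.004, 0], [-1, 0, 0, 0, 0], [-1, 0, 0, 0, 0]]

```text
time_s: 38.8
ee_pos: [671.0, 84.9, 60.6]
orientation: [1.0, 0.0, 0.0, -0.0]
contact_force: [-0.3, -0.0, -3.8]
width: 0.644
grasp_force: 50.2
```

Request:
send_rows:
  rows:
    - [[-1, 0, 0, 0.004, 0], [-1, 0, 0, 0, 0], [-1, 0, 0, 0, 0]]

```text
time_s: 39.05
ee_pos: [671.2, 84.9, 60.6]
orientation: [1.0, 0.0, 0.0, 0.0]
contact_force: [-5.2, -0.8, 5.5]
width: 0.643
grasp_force: 50.9
```

Request:
send_rows:
  rows:
    - [[1, 0, 0, 0, 0], [1, 0, 0, 0, 0], [1, 0, 0, 0, 0], [1, 0, 0, 0, 0], [1, 0, 0, 0, 0]]

```text
time_s: 39.47
ee_pos: [671.0, 84.9, 59.0]
orientation: [1.0, 0.0, 0.0, -0.0]
contact_force: [0.1, -0.7, -0.4]
width: 1.0
grasp_force: 0.0
```

Request:
send_rows:
  rows:
    - [[1, 0, 0, -0.05, 0], [1, 0, 0, -0.13, 0], [1, 0, 0, -0.13, 0], [1, 0, 0, -0.13, 0], [1, -0.1, 0, -0.04, 0]]

```text
time_s: 39.88
ee_pos: [647.0, 84.5, 213.4]
orientation: [1.0, -0.0, 0.008, -0.0]
contact_force: [0.1, 0.4, 2.1]
width: 1.004
grasp_force: 0.0
```

Request:
send_rows:
  rows:
    - [[1, -0.12, 0, 0, 0], [1, 0, 0, 0, 0], [1, 0, 0, 0, 0]]

```text
time_s: 40.13
ee_pos: [603.3, 85.0, 203.6]
orientation: [1.0, 0.0, 0.0, -0.0]
contact_force: [0.3, 0.1, 0.0]
width: 1.002
grasp_force: 0.0
```

```bash
python3 - <<'E'
from h import *
s=env.read_state(); p=env.camera('wrist'); c=wrist(p,s); T=s['ee_pos']; print(T,s['contact_force'])
print(fit(p,'canister',(668,85),c,z0=5),pad(p,'canister_pad',c)[8:])
p=env.camera('side')
for q,x,z,y in(('lantern_ring',(626,235),5,0),('magnetic_base',(554,-360),5,20.6),('arbor',(552,365),5,0),('canister',(668,85),5,0),('steel_ring',(470,-91),0,0)): print(q,fit(p,q,x,z0=z,yaw=y))
print('mug',[ground(p,d['pixel'],0)[0].round(1) for d in env.tip_of(p,'mug')[:1]])
for q in('ring_pad','base_pad','arbor_pad','canister_pad'): print(*pad(p,q)[8:])
E
```

```text
[603.25469059  84.99784741 203.61582869] [0.3237118  0.09725577 0.01254545]
(array([670. ,  85.2]), np.float64(0.023)) (178.8, 'pad', [667.7, 84.8], [90.2, 90.1], 66.6)
lantern_ring (array([628.1, 237.6]), np.float64(0.153))
magnetic_base (array([ 555.7, -357.7,   23.7]), np.float64(0.114))
arbor (array([554.3, 369.5]), np.float64(0.084))
canister (array([672.1,  88.5]), np.float64(0.075))
steel_ring (array([471. , -89.1]), np.float64(0.072))
mug [array([ 391. , -298.9,    0. ])]

-139.5 pad [552.8, -359.8] [92.5, 92.3] 20.5
-144.7 pad [553.2, 361.8] [91.4, 99.7] 7.3
-167.6 pad [667.3, 82.3] [97.2, 89.6] 66.6
```

```bash
python3 -c "
from bench import env
print(env.finish_job())"
```

```text
the job is handed in; nothing more can be done
None
```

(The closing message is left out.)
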